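Key a round lino block home on its indexing head and index it three clicks

ROBOT

A 6-joint arm with a two-finger parallel gripper is mounted at the origin on a cart in front of the work surface, level with it; the furniture and walls round the work are solid. World frame = base frame: x ahead of the robot, y to its left, z up, the work surface at z = 0. Lengths are in m, angles in rad, forces in N, time in s.
With the tool pointing down it reaches from about 0.35 to 0.85 m from the base axis. Payload 8.1 kg.
Tool frame: the origin (TCP) lies at the very end of the fingers, on their centre line; the grasp point (between the pads) lies robot.hold_point_z behind it (robot.hold_point_z is the distance from the TCP to the grasp point, in m); z points along the fingers, y is the direction in which the jaws open and shut (so a half turn about z gives the same grasp; the last joint's range is limited). The gripper opens to 85 mm and grips with 20 to 120 N. Pads are 22 mm wide; open, the fingers measure 114 mm over their backs; the gripper's body (76 mm by 85 mm) begins 54 mm behind the grasp point. The pads swing forward as they close: fully open they stand 13 mm farther back than shut.
Start: joints at [1.144, 0.13, 1.488, -0, 1.523, -0.085], TCP at [0.201, 0.565, 0.231] pointing down, gripper open.
Joint ranges: [-2.96, 2.96], [-0.89, 2.26], [0.02, 2.5], [-1.34, 4.48], [0, 2.73], [-2.66, 2.66]. Speed limits (rad/s): [2.39, 2.39, 2.79, 3.14, 3.14, 3.14].

INTERFACE

Orientations are given as a rotation vector (axis times angle).
In Python, from bench import robot gives the robot as it stands.
- The arm moves only by the tool play_rows, never from a script. Its argument "targets" is a list of rows, each a list of 7 numbers: the shift along the tool's x, y, z in mm, then the turn, a rotation vector about the tool's x, y, z in rad, then the closure in counts, from 0 (fully open) to 255 (shut). A call has 1 to 8 rows; each row is the pose to reach, as a shift and turn from the pose commanded when the call began, along the tool's axes at that moment; what a row does not reach only later rows make up. A row lasts 1/8 s, in which the tool goes at most 62.5 mm and 10.7 degrees, less where a joint would pass 70% of its speed; a pose out of reach is approached as far as the arm can. A call with a gripper value outside its range is refused whole. The fingers move at their own pace and stop on an object; the grip force is fixed at half the most. Time passes only in rows, so rows that repeat a pose let the fingers close. It gives the time, the measured TCP pose, the force and the opening at its end, in the units of the state.
- robot.get_state(): the state, without advancing time (a new reading comes with each control period).
- robot.grab_frame(name): name is "scene" or "side" or "wrist"; returns (picture, depth): 400x640x3 uint8, blue, green, red; 400x640 float32, m along the optical axis (not along the pixel's ray), 0 where there is no reading.
- robot.camera_params(name): a dict with "intrinsics" (3x3 intrinsics, pixels), "rvec" (rotation vector, rad) and "tvec" (3), from world to camera coordinates, as OpenCV has them. Camera axes: x right, y down, z forward; pixel columns grow to the right and rows downward; lengths in m; the calibration is good to about 2 mm. A picture is of the moment at which its call begins: read the wrist's pose just before it. camera_params takes no time and is no camera call; for the wrist camera it gives the pose at the moment of the call.
- robot.finish_job(): hands the job in, once; it reports no verdict.
Trained networks look in the newest picture that a camera, given by its name, has taken for a name from the list of things; names that differ only in an ending like _2 or _b are one class to them, and where a whole thing is asked for, a point or a joint stands for the part that bears it (a point fixed in the world has none). Each returns a list of dicts, best first, with "confidence" (0 to 1); they miss things now and then, are a little off and sometimes report something else, mostly with a low value. They report only what shows in the picture. A call takes as long as a camera call. They do not tell look-alikes from the thing itself.
- robot.boxes_of(query, camera): "location" ([x, y, z] in m, in the coordinates of the camera as it stood for that picture, good to about 4 mm: the middle of the surface that is visible of it).
- robot.landmark_of(query, camera): "location" ([x, y, z] in m, in the coordinates of the camera as it stood for that picture, good to about 4 mm: a listed point, or the origin of a listed thing).
The state is a dict: "clock": time; "joint_positions": joint angles; "joint_velocities": joint speeds; "joint_torque": joint torques, N m; "tcp_pos": TCP position; "tool_rot": TCP orientation; "force": force on the tool from outside, world axes, zero at the start; "moment": the same for the moment, N m; "grip_width": opening from 0.0 (shut) to 1.0 (fully open).
Only numpy, scipy, OpenCV 4.12 (cv2) and the standard library are available. Lean on these libraries where they do the work, as an engineer would, in place of code of your own. Each camera call takes 0.05 s, during which the arm holds its last target.

TASK

The round lino block is lying proud on the pins of its indexing head. By its ears, turn it on the spindle by feel, without shifting the platter under it off its stop, until it drops over the register pins, and see that it is fully home. Then turn the block and platter together exactly three clicks clockwise (seen from above) without running past, and let go; leave the brayer, baren and tape where they are.

Things in the scene. Friction and masses are not known exactly. Their poses are not given: they have to be found in the camera images.
- block_centre (a point): Centre of the round lino block, half-way up its 28 mm height, z up through the face. Brown lino face carved with a leaf sprig, 14 mm above this point, on a plywood disc 120 mm across (its lower 16 mm is 109 mm across). At the start its blind bore (1.5 mm clearance all round) sits over the head's spindle: it turns freely about the upright axis but stands 8 mm proud, level on three pins.
- lino_block: The same loose block, 0.25 to 0.5 kg; origin under its centre. Its underside has three sockets at unequal radii (2 mm clearance round the pins), so it drops over the pins at one angle of the full turn only. That angle differs every time and follows from no pose given here: the pin ring under the block is clamped to the platter at an unknown angle. It lies 20 to 270 degrees clockwise of the start.
- ear_a (a point): Middle of the rounded end of one plywood ear of the block, on its +x side, 86 mm from the block's axis. The ear juts out radially, 24 mm wide, its tip 98 mm from the axis, 12 mm thick (6 mm above and below this point), free on both flanks. Turning the proud block takes under 3 N here; once the pins catch, it takes 4 to 7 N, which moves the platter over a stop if kept up.
- ear_b (a point): The like point on the equal ear opposite, on the block's -x side. If the block hangs up askew or half-way when the pins catch, ease off the ear and press the middle of the face down with 5 to 10 N; then it goes home.
- head_axis (a point): On the upright axis of the indexing head, level with its platter's top, 46 mm above the bench; z up; fixed to the bench. Grey round base 160 mm across, a star wheel, an aluminium platter 126 mm across with a spindle 19 mm thick, 15 mm high, inside the block's bore. block_centre is 22 mm above this point while the block is proud, 14 mm when fully home.
- roller_housing (a point): Top of the small grey housing of the spring roller on the base, 70 mm from the head's axis, 36 mm above the bench (10 mm below the platter's top). It and the thin steel pointer beside it (top 46 mm above the bench) are the tallest things on the base. Its direction tells nothing about the pins.
- platter (a joint): Angle of the platter in rad, 0 at its starting stop, growing clockwise as seen from above. The spring roller gives a stop every 30 degrees (0.524 rad) all round; from between stops it snaps to the nearer one. Three clicks clockwise is 1.571. The platter turns with the block once the block is home.
- brayer: Ink roller, 195 x 142 x 58 mm, lying on the bench to the left of the head; origin at its middle on the bench. Leave it alone.
- baren: Round black hand baren with a wooden bow, 108 mm across, 34 mm high, on the bench to the right; origin under its middle. Leave it alone.
- tape: Roll of masking tape lying flat, 96 mm across, 25 mm high, beyond the head; origin under its middle. Leave it alone.
There are look-alikes about, which are no part of the job. Leave any yellow look-alike of the part that bears head_axis alone.

How it is judged:
By the outcome, as a careful person would: the job done as asked, in the order asked, and still so for the second after the job is handed in, with the robot touching nothing.
It also fails if it takes over 69 s, if anything falls off the work surface, if the arm or the gripper's body presses on something with over 40 N, if the wrist force passes 120 N, or if a joint passes its speed limit or range.

## Working session

There is one attempt and no reset: what is moved stays moved. The work goes in short steps, Python scripts to look and compute and a tool call to move; the robot and the scene stay as the last step left them, time stands still between calls to the robot, and variables do not carry over. Pictures are saved under pics/ and viewed, and the job is handed in when it is done.

Besides the shell and the picture viewer there is one more tool, called after "Emit:" as a command line: name --pt "numbers of a row" for each row, then --argument value for the rest. play_rows: Moves the arm, as the interface text tells. Its arguments: {"type":"object","properties":{"targets":{"type":"array"}},"required":["targets"]}

```bash
ls; mkdir -p pics; cat > h.py <<'E'
import numpy as np, cv2
from scipy.spatial.transform import Rotation as R
from bench import robot
def cam2world(name,p):
    c=robot.camera_params(name); Rm=cv2.Rodrigues(np.array(c["rvec"],float))[0]
    return Rm.T@(np.array(p)-np.array(c["tvec"]).ravel())
def proj(name,p):
    c=robot.camera_params(name)
    return cv2.projectPoints(np.array([p],float),np.array(c["rvec"],float),np.array(c["tvec"],float),np.array(c["intrinsics"],float),None)[0].ravel()
def st():
    s=robot.get_state(); print({k:np.round(s[k],3).tolist() for k in s if k!='joint_velocities'}); return s
E
python3 - <<'E'
from h import *
st(); print(robot.hold_point_z)
for n in ("scene","side"):
    im,d=robot.grab_frame(n); cv2.imwrite(f"pics/{n}0.png",im)
    for q in ("block_centre","ear_a","ear_b","head_axis","roller_housing"):
        for r in robot.landmark_of(q,n)[:3]: print(n,q,round(r["confidence"],2),cam2world(n,r["location"]).round(4),proj(n,cam2world(n,r["location"])).round())
st()
E
```

```text
pics
{'clock': 0.0, 'joint_positions': [1.144, 0.131, 1.489, 0.0, 1.523, -0.085], 'joint_torque': [-0.001, -56.942, -50.054, -0.0, 0.015, 0.0], 'tcp_pos': [0.201, 0.565, 0.23], 'tool_rot': [-0.534, -3.095, 0.003], 'force': [-0.032, 0.533, 0.253], 'moment': [-0.025, -0.002, 0.002], 'grip_width': 1.002}
0.0187
scene block_centre 0.84 [ 0.5985 -0.1164  0.0677] [346. 207.]
scene block_centre 0.6 [ 0.516  -0.0956  0.0694] [310. 216.]
scene ear_a 0.91 [ 0.6812 -0.1351  0.0696] [379. 198.]
scene ear_a 0.58 [ 0.5144 -0.0945  0.0697] [310. 215.]
scene ear_a 0.4 [ 0.5996 -0.1197  0.0679] [347. 208.]
scene ear_b 0.91 [ 0.6812 -0.1351  0.0696] [379. 198.]
scene ear_b 0.58 [ 0.5144 -0.0945  0.0697] [310. 215.]
scene ear_b 0.4 [ 0.5996 -0.1197  0.0679] [347. 208.]
scene head_axis 0.81 [ 0.597  -0.1158  0.0464] [345. 215.]
scene head_axis 0.58 [0.3445 0.1168 0.0444] [204. 204.]
scene roller_housing 0.82 [0.2786 0.0923 0.0329] [182. 223.]
scene roller_housing 0.62 [ 0.538  -0.1522  0.035 ] [333. 237.]
side block_centre 0.56 [ 0.5959 -0.1151  0.0666] [338. 207.]
side ear_a 0.9 [ 0.6811 -0.1353  0.0713] [368. 201.]
side ear_a 0.7 [ 0.5106 -0.093   0.0702] [306. 211.]
side ear_b 0.9 [ 0.6811 -0.1353  0.0713] [368. 201.]
side ear_b 0.7 [ 0.5106 -0.093   0.0702] [306. 211.]
side head_axis 0.87 [0.3449 0.1183 0.0442] [217. 206.]
side head_axis 0.85 [ 0.595  -0.1191  0.0499] [338. 213.]
side roller_housing 0.96 [0.2751 0.0898 0.0316] [197. 220.]
side roller_housing 0.78 [ 0.5365 -0.1602  0.0358] [329. 230.]
{'clock': 0.6, 'joint_positions': [1.144, 0.13, 1.488, -0.0, 1.523, -0.085], 'joint_torque': [-0.0, -56.896, -50.059, -0.0, 0.001, -0.0], 'tcp_pos': [0.201, 0.565, 0.231], 'tool_rot': [0.534, 3.096, 0.0], 'force': [-0.123, 0.504, 0.056], 'moment': [0.012, 0.014, 0.073], 'grip_width': 1.002}
```

View pics/scene0.png

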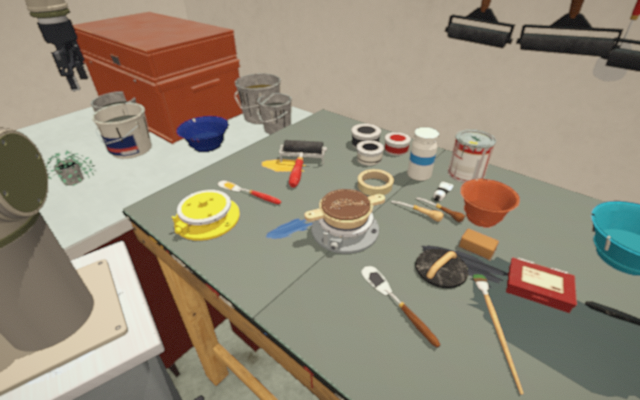

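View pics/side0.png

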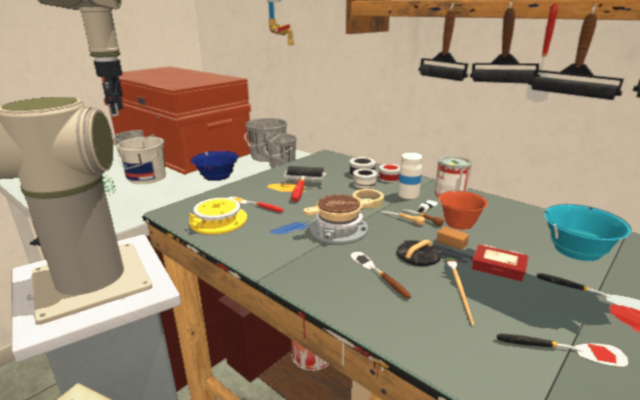

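Scene: the block sits on the grey head at about (346,207) in the scene view. The yellow decoy is at (204,215). The ears run from (310,215) to (379,198).

```bash
python3 - <<'E'
from h import *
for q in ("brayer","baren","tape"):
    for r in robot.landmark_of(q,"scene")[:2]: print(q,round(r["confidence"],2),cam2world("scene",r["location"]).round(4),proj("scene",cam2world("scene",r["location"])).round())
im=cv2.imread("pics/scene0.png"); cv2.imwrite("pics/scene0z.png",cv2.resize(im[130:290,230:470],None,fx=3.2,fy=3.2,interpolation=cv2.INTER_CUBIC))
s=robot.get_state(); Rm=R.from_rotvec(s["tool_rot"]); print(Rm.as_matrix().round(3))
# goal: above far side so the wrist cam sees block
tgt=np.array([0.597,-0.116,0.28]); a=np.deg2rad(166.4)
G=R.from_matrix(np.array([[np.cos(a),np.sin(a),0],[np.sin(a),-np.cos(a),0],[0,0,-1]]).astype(float))
print(Rm.inv().apply(tgt-s["tcp_pos"])*1000,(Rm.inv()*G).as_rotvec())
c=robot.camera_params("wrist"); Rc=cv2.Rodrigues(np.array(c["rvec"],float))[0]
pc=-Rc.T@np.array(c["tvec"]).ravel(); print("wristcam in tool",Rm.inv().apply(pc-s["tcp_pos"]),"axis",Rm.inv().apply(Rc[2]), c["intrinsics"])
E
```

```text
brayer 0.84 [ 0.646   0.1705 -0.0049] [298. 172.]
tape 0.98 [ 0.7738 -0.0193 -0.0051] [373. 187.]
[[-0.942  0.335  0.   ]
 [ 0.335  0.942  0.   ]
 [ 0.     0.    -1.   ]]
[-601.36101506 -509.20260174  -48.70129843] [ 7.42727609e-05 -8.84543660e-07 -1.04433560e-01]
wristcam in tool [ 0.08017103  0.00092036 -0.14202337] axis [-3.15223910e-01 -4.39384952e-04  9.49017225e-01] [[316.86319807   0.         320.80605606]
 [  0.         316.86319807 197.2071198 ]
 [  0.           0.           1.        ]]
```

View pics/scene0z.png

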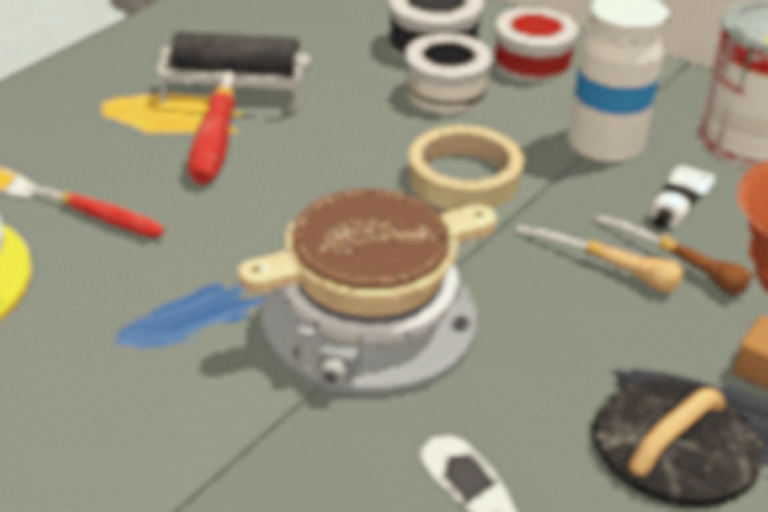

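Emit:
play_rows --pt "-512 -518 0 0 0 -0.104 120" --pt "-512 -518 0 0 0 -0.104 120" --pt "-512 -518 0 0 0 -0.104 120" --pt "-512 -518 0 0 0 -0.104 120" --pt "-512 -518 0 0 0 -0.104 120" --pt "-512 -518 0 0 0 -0.104 120" --pt "-512 -518 0 0 0 -0.104 120" --pt "-512 -518 0 0 0 -0.104 120"

```text
clock: 1.75
tcp_pos: [0.4137, 0.1106, 0.2318]
tool_rot: [0.372, 3.118, 0.001]
force: [1.9, 0.6, 0.5]
grip_width: 0.53
```

Emit:
play_rows --pt "-40 -50 20 0 0 0 120" --pt "-80 -100 40 0 0 0 120" --pt "-115 -145 60 0 0 0 120" --pt "-140 -175 70 0 0 0 120" --pt "-140 -175 70 0 0 0 120" --pt "-140 -175 70 0 0 0 120"

```text
clock: 2.5
tcp_pos: [0.5077, -0.0903, 0.1613]
tool_rot: [-0.374, -3.119, -0.001]
force: [-0.8, 0.9, -0.6]
grip_width: 0.532
```

```bash
cat >> h.py <<'E'
def toolyaw(s):
    x=R.from_rotvec(s["tool_rot"]).as_matrix()[:,0]; return np.degrees(np.arctan2(x[1],x[0]))
E
python3 - <<'E'
from h import *
s=st(); print(toolyaw(s))
im,d=robot.grab_frame("wrist"); cv2.imwrite("pics/w1.png",im)
for q in ("block_centre","ear_a","head_axis","roller_housing"):
    for r in robot.landmark_of(q,"wrist")[:2]:
        w=cam2world("wrist",r["location"]);print(q,round(r["confidence"],2),w.round(4),proj("wrist",w).round())
for w in (90,120,160): pass
print(robot.get_state()["clock"])
E
```

```text
{'clock': 2.5, 'joint_positions': [-0.276, -0.054, 1.806, 0.0, 1.39, -1.608], 'joint_torque': [-1.163, -44.639, -48.484, -0.119, -0.082, -0.046], 'tcp_pos': [0.508, -0.09, 0.161], 'tool_rot': [-0.374, -3.119, -0.001], 'force': [-0.769, 0.916, -0.642], 'moment': [-0.039, 0.012, -0.007], 'grip_width': 0.532}
166.34096339533556
block_centre 0.56 [ 0.5966 -0.1165  0.0697] [314. 300.]
ear_a 0.64 [ 0.518  -0.0925  0.0643] [319. 210.]
head_axis 0.47 [ 0.5941 -0.1144  0.0704] [315. 297.]
roller_housing 0.62 [ 0.5453 -0.1594  0.0397] [256. 243.]
2.75
```

View pics/w1.png

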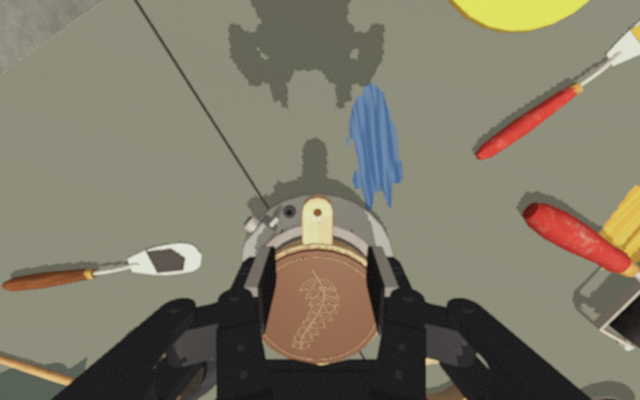

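Wrist view: the ear is upright at column 317 with its hole at (318,212). The disc's middle is near (320,305). The jaws flank the ear's line.

```bash
python3 - <<'E'
from h import *
s=robot.get_state()
def pix(u,v,z):
    c=robot.camera_params("wrist"); K=np.array(c["intrinsics"]);Rc=cv2.Rodrigues(np.array(c["rvec"],float))[0];t=np.array(c["tvec"]).ravel()
    o=-Rc.T@t; r=Rc.T@np.linalg.inv(K)@[u,v,1]; return o+r*(z-o[2])/r[2]
e=pix(318,212,.074);l=pix(304,220,.074);r=pix(333,220,.074);t=pix(318,197,.074)
print(e,l,r,(l+r)/2,np.linalg.norm(l-r),t)
ax=np.array([.5965,-.1165]); print(np.linalg.norm(e[:2]-ax),np.linalg.norm(t[:2]-ax))
v=(l+r)[:2]/2-ax; print("ear angle",np.degrees(np.arctan2(v[1],v[0])))
Rm=R.from_rotvec(s["tool_rot"])
print("axis in tool",Rm.inv().apply(np.array([*ax,.05])-s["tcp_pos"])*1000,"ear",Rm.inv().apply(e-s["tcp_pos"])*1000)
E
```

```text
[ 0.51599743 -0.09307435  0.074     ] [ 0.51994935 -0.10533187  0.074     ] [ 0.52527155 -0.08323852  0.074     ] [ 0.52261045 -0.0942852   0.074     ] 0.02272535973457137 [ 0.50406577 -0.09016243  0.074     ]
0.08384166751604749 0.09611323713058657
ear angle 163.2666597855113
axis in tool [-92.17659189  -5.38307356 112.03827152] ear [-8.45332195 -1.4467197  87.94793318]
```

Emit:
play_rows --pt "-2 -3 20 0 0 0 120" --pt "-2 -3 60 0 0 0 140" --pt "-2 -3 95 0 0 0 145" --pt "-2 -3 111 0 0 0 150" --pt "-2 -3 111 0 0 0 150"

```text
clock: 3.38
tcp_pos: [0.5084, -0.0934, 0.0497]
tool_rot: [-0.371, -3.118, -0.0]
force: [-0.5, 0.1, 0.2]
grip_width: 0.414
```

```bash
python3 - <<'E'
from h import *
s=st(); print(toolyaw(s))
im,d=robot.grab_frame("wrist"); cv2.imwrite("pics/w2.png",im)
Rm=R.from_rotvec(s["tool_rot"])
print("axis in tool",Rm.inv().apply(np.array([.5965,-.1165,.05])-s["tcp_pos"])*1000)
E
```

```text
{'clock': 3.375, 'joint_positions': [-0.281, 0.079, 1.891, -0.0, 1.174, -1.615], 'joint_torque': [0.009, -47.03, -43.089, -0.001, -0.339, 0.002], 'tcp_pos': [0.508, -0.093, 0.05], 'tool_rot': [-0.371, -3.118, -0.0], 'force': [-0.483, 0.134, 0.178], 'moment': [0.031, 0.034, 0.016], 'grip_width': 0.414}
166.41072621854948
axis in tool [-91.03739471  -1.73036259  -0.48108766]
```

View pics/w2.png

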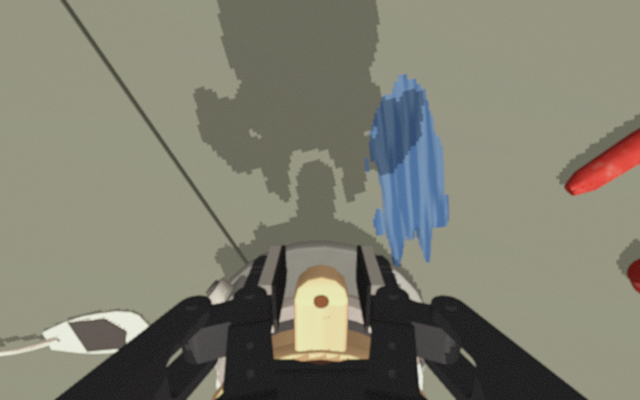

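Jaws straddle the ear evenly (ear at columns 296–348 between the pads). Now begin turning clockwise; the first 15° cannot reach the pins.

Emit:
play_rows --pt "0 3.8 0 0 0 0 150" --pt "-0.5 9.3 0 0 0 0.061 150" --pt "-1.3 14.8 0 0 0 0.122 150" --pt "-2.5 20.3 0 0 0 0.183 150" --pt "-4.0 25.6 0 0 0 0.244 150"

```text
clock: 4.05
tcp_pos: [0.5205, -0.0701, 0.0521]
tool_rot: [0.752, 3.047, -0.0]
force: [0.9, -1.8, 0.4]
grip_width: 0.41
```

```bash
cat >> h.py <<'E'
AX=np.array([.5965,-.1165,.05])
def chk(n=None):
    s=robot.get_state(); Rm=R.from_rotvec(s["tool_rot"])
    print("t",s["clock"],"yaw",round(toolyaw(s),2),"axis in tool",(Rm.inv().apply(AX-s["tcp_pos"])*1000).round(1),"F tool",Rm.inv().apply(s["force"]).round(2),"q6",round(s["joint_positions"][5],2))
    if n:
        im,d=robot.grab_frame("wrist"); cv2.imwrite(f"pics/{n}.png",im)
E
python3 -c "
from h import *
chk('w3')"
```

```text
t 4.05 yaw 152.28 axis in tool [-88.8  -5.7   2.4] F tool [-1.62 -1.2  -0.35] q6 -1.32
```

View pics/w3.png

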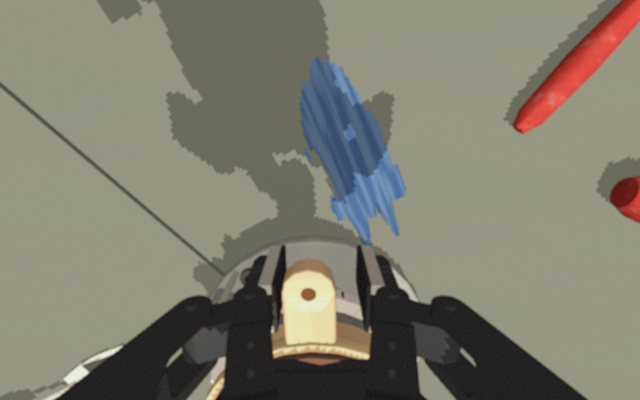

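Emit:
play_rows --pt "0 4.7 0 0 0 0.052 150" --pt "-0.5 9.5 0 0 0 0.105 150"

```text
clock: 4.35
tcp_pos: [0.525, -0.062, 0.0517]
tool_rot: [0.909, 3.005, -0.0]
force: [0.6, -0.8, 0.7]
grip_width: 0.413
```

```bash
python3 -c "
from h import *
chk()"
```

```text
t 4.35 yaw 146.34 axis in tool [-89.7  -5.7   2. ] F tool [-0.9  -0.3  -0.67] q6 -1.2
```

Emit:
play_rows --pt "-0.4 4.7 1 0 0 0.052 150" --pt "-1.0 9.5 2 0 0 0.105 150"

```text
clock: 4.6
tcp_pos: [0.531, -0.0546, 0.0497]
tool_rot: [1.065, 2.953, 0.0]
force: [-0.5, 0.2, 0.2]
grip_width: 0.412
```

Emit:
play_rows --pt "-0.4 4.7 0 0 0 0.052 150" --pt "-1.0 9.5 0 0 0 0.105 150"

```text
clock: 4.85
tcp_pos: [0.5378, -0.0479, 0.0496]
tool_rot: [1.219, 2.893, 0.0]
force: [-0.2, -0.1, 0.1]
grip_width: 0.413
```

```bash
python3 -c "
from h import *
chk('w4')"
```

```text
t 4.85 yaw 134.31 axis in tool [-90.1  -5.9  -0.2] F tool [ 0.13 -0.21 -0.13] q6 -0.96
```

View pics/w4.png

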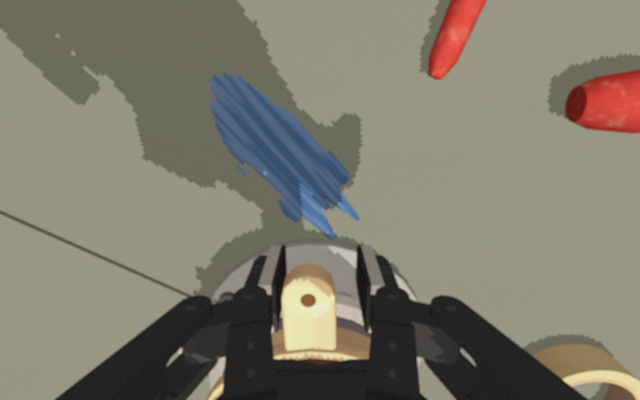

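Emit:
play_rows --pt "-0.4 4.7 0 0 0 0.052 150" --pt "-1.0 9.5 0 0 0 0.105 150"

```text
clock: 5.15
tcp_pos: [0.545, -0.042, 0.0494]
tool_rot: [1.368, 2.826, 0.0]
force: [-0.0, 0.0, 0.8]
grip_width: 0.406
```

Emit:
play_rows --pt "-0.4 4.7 0 0 0 0.052 150" --pt "-1.0 9.5 0 0 0 0.105 150"

```text
clock: 5.4
tcp_pos: [0.5531, -0.0369, 0.0494]
tool_rot: [1.515, 2.751, 0.0]
force: [-0.1, -1.2, 0.1]
grip_width: 0.41
```

Emit:
play_rows --pt "-0.4 4.7 0 0 0 0.052 150" --pt "-1.0 9.5 0 0 0 0.105 150"

```text
clock: 5.65
tcp_pos: [0.5616, -0.0326, 0.0494]
tool_rot: [1.657, 2.668, 0.001]
force: [-0.7, -1.1, 0.5]
grip_width: 0.415
```

Emit:
play_rows --pt "-0.4 4.7 0 0 0 0.052 150" --pt "-1.0 9.5 0 0 0 0.105 150"

```text
clock: 5.9
tcp_pos: [0.5706, -0.0293, 0.0494]
tool_rot: [1.795, 2.577, 0.001]
force: [-0.8, 0.2, 0.3]
grip_width: 0.413
```

Emit:
play_rows --pt "-0.4 4.7 0 0 0 0.052 150" --pt "-1.0 9.5 0 0 0 0.105 150"

```text
clock: 6.15
tcp_pos: [0.5799, -0.027, 0.0494]
tool_rot: [1.928, 2.479, 0.001]
force: [-1.0, -0.1, 0.3]
grip_width: 0.414
```

Emit:
play_rows --pt "-0.4 4.7 0 0 0 0.052 150" --pt "-1.0 9.5 0 0 0 0.105 150"

```text
clock: 6.4
tcp_pos: [0.5893, -0.0256, 0.0494]
tool_rot: [2.055, 2.375, 0.001]
force: [-0.1, -0.1, 1.1]
grip_width: 0.412
```

```bash
python3 -c "
from h import *
chk('w5')"
```

```text
t 6.4 yaw 98.26 axis in tool [-91.   -5.9  -0.6] F tool [-0.07 -0.15 -1.14] q6 -0.27
```

View pics/w5.png

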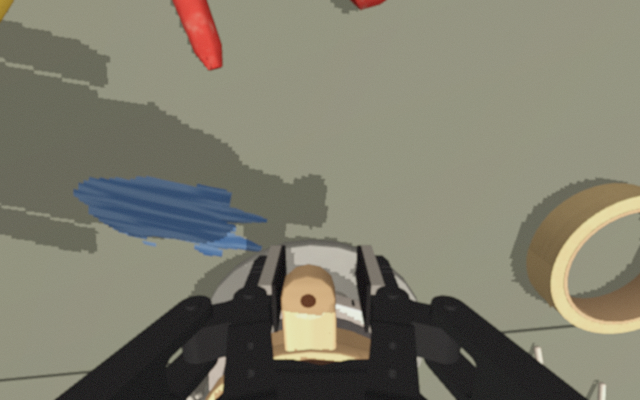

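Still proud; the ear at column 307 is riding on the left (pushing) pad. Continue.

Emit:
play_rows --pt "-0.4 4.7 0 0 0 0.052 150" --pt "-1.0 9.5 0 0 0 0.105 150"

```text
clock: 6.7
tcp_pos: [0.5985, -0.0252, 0.0491]
tool_rot: [2.176, 2.265, 0.001]
force: [-0.2, -0.4, 0.1]
grip_width: 0.412
```

Emit:
play_rows --pt "-0.4 4.7 0 0 0 0.052 150" --pt "-1.0 9.5 0 0 0 0.105 150"

```text
clock: 6.95
tcp_pos: [0.6081, -0.0259, 0.0491]
tool_rot: [2.292, 2.147, 0.001]
force: [-0.3, -0.6, 0.4]
grip_width: 0.409
```

Emit:
play_rows --pt "-0.4 4.7 0 0 0 0.052 150" --pt "-1.0 9.5 0 0 0 0.105 150"

```text
clock: 7.2
tcp_pos: [0.6175, -0.0275, 0.0491]
tool_rot: [2.402, 2.024, 0.001]
force: [-2.2, -0.9, 0.6]
grip_width: 0.412
```

```bash
cat >> h.py <<'E'
def drop():
    # depth of the ear / block seen by the wrist camera -> world z of ear top patch
    im,d=robot.grab_frame("wrist"); c=robot.camera_params("wrist");K=np.array(c["intrinsics"]);Rc=cv2.Rodrigues(np.array(c["rvec"],float))[0];t=np.array(c["tvec"]).ravel()
    out=[]
    for (u,v) in ((300,315),(315,315),(307,335)):
        p=d[v-3:v+4,u-3:u+4]; z=np.median(p[p>0]) if (p>0).any() else np.nan
        out.append(round(float((Rc.T@(np.linalg.inv(K)@[u,v,1]*z-t))[2]),4))
    print("ear top z",out); return im
E
python3 -c "
from h import *
chk();drop();chk()"
```

```text
t 7.2 yaw 80.24 axis in tool [-91.3  -5.6  -0.9] F tool [-1.26 -2.04 -0.58] q6 0.04
ear top z [0.0755, 0.0758, 0.0755]
t 7.25 yaw 80.08 axis in tool [-91.3  -5.8  -0.8] F tool [ 0.08 -0.49 -1.07] q6 0.05
```

Emit:
play_rows --pt "-0.4 4.7 0 0 0 0.052 150" --pt "-1.0 9.5 0 0 0 0.105 150"

```text
clock: 7.5
tcp_pos: [0.6265, -0.03, 0.0489]
tool_rot: [2.505, 1.896, 0.001]
force: [-1.3, 0.2, 0.4]
grip_width: 0.412
```

Emit:
play_rows --pt "-0.4 4.7 0 0 0 0.052 150" --pt "-1.0 9.5 0 0 0 0.105 150"

```text
clock: 7.75
tcp_pos: [0.6353, -0.0336, 0.0489]
tool_rot: [2.601, 1.762, 0.0]
force: [-1.3, 0.0, 0.5]
grip_width: 0.413
```

Emit:
play_rows --pt "-0.4 4.7 0 0 0 0.052 150" --pt "-1.0 9.5 0 0 0 0.105 150"

```text
clock: 8.0
tcp_pos: [0.6438, -0.038, 0.0489]
tool_rot: [2.69, 1.623, 0.001]
force: [-0.1, 0.3, 1.6]
grip_width: 0.413
```

Emit:
play_rows --pt "-0.4 4.7 0 0 0 0.052 150" --pt "-1.0 9.5 0 0 0 0.105 150"

```text
clock: 8.25
tcp_pos: [0.6517, -0.0434, 0.0489]
tool_rot: [2.771, 1.48, 0.001]
force: [-1.5, 0.4, 0.6]
grip_width: 0.411
```

```bash
python3 -c "
from h import *
chk();drop()"
```

```text
t 8.25 yaw 56.2 axis in tool [-91.5  -5.2  -1.1] F tool [-0.47 -1.47 -0.64] q6 0.44
ear top z [0.0753, 0.0755, 0.0755]
```

Emit:
play_rows --pt "-0.4 4.7 0 0 0 0.052 150" --pt "-1.2 9.5 0 0 0 0.105 150"

```text
clock: 8.55
tcp_pos: [0.6588, -0.0495, 0.0488]
tool_rot: [-2.845, -1.333, -0.001]
force: [-0.5, 0.8, 0.5]
grip_width: 0.411
```

Emit:
play_rows --pt "-0.4 4.7 0 0 0 0.052 150" --pt "-1.2 9.5 0 0 0 0.105 150"

```text
clock: 8.8
tcp_pos: [0.6654, -0.0564, 0.0488]
tool_rot: [-2.911, -1.182, -0.001]
force: [-0.7, 1.9, 0.3]
grip_width: 0.411
```

Emit:
play_rows --pt "-0.4 4.7 0 0 0 0.052 150" --pt "-1.2 9.5 0 0 0 0.105 150"

```text
clock: 9.05
tcp_pos: [0.6712, -0.064, 0.0489]
tool_rot: [-2.969, -1.028, -0.001]
force: [0.0, 1.5, 0.2]
grip_width: 0.414
```

```bash
python3 -c "
from h import *
chk();drop()"
```

```text
t 9.05 yaw 38.18 axis in tool [-91.2  -5.   -1.2] F tool [ 0.94 -1.17 -0.17] q6 0.73
ear top z [0.0753, 0.0754, 0.0755]
```

Emit:
play_rows --pt "-0.4 4.7 0 0 0 0.052 150" --pt "-1.0 9.5 0 0 0 0.105 150"

```text
clock: 9.35
tcp_pos: [0.6762, -0.0721, 0.0488]
tool_rot: [-3.018, -0.871, -0.001]
force: [-0.8, 0.8, 0.7]
grip_width: 0.409
```

Emit:
play_rows --pt "-0.4 4.7 0 0 0 0.052 150" --pt "-1.0 9.5 0 0 0 0.105 150"

```text
clock: 9.6
tcp_pos: [0.6805, -0.0807, 0.0488]
tool_rot: [-3.06, -0.711, -0.001]
force: [-0.4, 1.3, 0.1]
grip_width: 0.409
```

Emit:
play_rows --pt "-0.4 4.7 0 0 0 0.052 150" --pt "-1.0 9.5 0 0 0 0.105 150"

```text
clock: 9.85
tcp_pos: [0.6838, -0.0897, 0.0488]
tool_rot: [-3.093, -0.55, -0.001]
force: [0.2, 1.4, 0.4]
grip_width: 0.41
```

Emit:
play_rows --pt "-0.4 4.7 0 0 0 0.052 150" --pt "-1.0 9.5 0 0 0 0.105 150"

```text
clock: 10.1
tcp_pos: [0.686, -0.099, 0.0488]
tool_rot: [-3.118, -0.387, -0.001]
force: [0.0, 0.3, 0.5]
grip_width: 0.413
```

```bash
python3 -c "
from h import *
chk();drop()"
```

```text
t 10.1 yaw 14.14 axis in tool [-91.1  -4.9  -1.3] F tool [ 0.1  -0.25 -0.53] q6 1.11
ear top z [0.0753, 0.0755, 0.0753]
```

Emit:
play_rows --pt "-0.4 4.7 0 0 0 0.052 150" --pt "-1.0 9.5 0 0 0 0.105 150"

```text
clock: 10.4
tcp_pos: [0.6874, -0.1083, 0.0487]
tool_rot: [-3.133, -0.223, -0.001]
force: [-0.7, 0.6, 0.6]
grip_width: 0.412
```

Emit:
play_rows --pt "-0.4 4.7 0 0 0 0.052 150" --pt "-1.0 9.5 0 0 0 0.105 150"

```text
clock: 10.65
tcp_pos: [0.6877, -0.1179, 0.0487]
tool_rot: [-3.141, -0.058, -0.001]
force: [0.2, 1.2, 0.0]
grip_width: 0.412
```

Emit:
play_rows --pt "-0.4 4.7 0 0 0 0.052 150" --pt "-1.0 9.5 0 0 0 0.105 150"

```text
clock: 10.9
tcp_pos: [0.687, -0.1275, 0.0487]
tool_rot: [-3.14, 0.107, -0.001]
force: [-0.3, 1.3, 0.4]
grip_width: 0.414
```

Emit:
play_rows --pt "-0.4 4.7 0 0 0 0.052 150" --pt "-1.0 9.5 0 0 0 0.105 150"

```text
clock: 11.15
tcp_pos: [0.6853, -0.1369, 0.0487]
tool_rot: [-3.13, 0.271, -0.001]
force: [0.0, 2.3, 0.4]
grip_width: 0.412
```

```bash
python3 -c "
from h import *
chk();drop()"
```

```text
t 11.15 yaw -9.91 axis in tool [-91.   -4.8  -1.3] F tool [-0.38 -2.28 -0.42] q6 1.47
ear top z [0.0751, 0.0752, 0.0755]
```

Emit:
play_rows --pt "-0.4 4.7 0 0 0 0.052 150" --pt "-1.0 9.5 0 0 0 0.105 150"

```text
clock: 11.45
tcp_pos: [0.6827, -0.146, 0.0487]
tool_rot: [-3.111, 0.435, -0.001]
force: [-0.7, 1.1, 1.2]
grip_width: 0.41
```

Emit:
play_rows --pt "-0.4 4.7 0 0 0 0.052 150" --pt "-1.0 9.5 0 0 0 0.105 150"

```text
clock: 11.7
tcp_pos: [0.6792, -0.1549, 0.0487]
tool_rot: [-3.084, 0.598, -0.001]
force: [0.6, 0.4, 1.4]
grip_width: 0.413
```

Emit:
play_rows --pt "-0.4 4.7 0 0 0 0.052 150" --pt "-1.0 9.5 0 0 0 0.105 150"

```text
clock: 11.95
tcp_pos: [0.6747, -0.1633, 0.0487]
tool_rot: [-3.048, 0.759, -0.001]
force: [-0.4, 0.8, 0.8]
grip_width: 0.412
```

Emit:
play_rows --pt "-0.4 4.7 0 0 0 0.052 150" --pt "-1.0 9.5 0 0 0 0.105 150"

```text
clock: 12.2
tcp_pos: [0.6693, -0.1712, 0.0487]
tool_rot: [-3.004, 0.917, -0.001]
force: [1.7, 0.6, 0.1]
grip_width: 0.411
```

```bash
python3 -c "
from h import *
chk();drop()"
```

```text
t 12.2 yaw -33.96 axis in tool [-91.   -4.7  -1.3] F tool [ 1.08 -1.44 -0.09] q6 1.84
ear top z [0.0753, 0.0752, 0.0753]
```

Emit:
play_rows --pt "-0.4 4.7 0 0 0 0.052 150" --pt "-1.0 9.5 0 0 0 0.105 150"

```text
clock: 12.5
tcp_pos: [0.6632, -0.1785, 0.0486]
tool_rot: [-2.952, 1.074, -0.001]
force: [-0.2, 1.2, 0.6]
grip_width: 0.419
```

Emit:
play_rows --pt "-0.4 4.7 0 0 0 0.052 150" --pt "-1.0 9.5 0 0 0 0.105 150"

```text
clock: 12.75
tcp_pos: [0.6563, -0.1852, 0.0486]
tool_rot: [-2.892, 1.227, -0.001]
force: [0.2, 1.0, 0.5]
grip_width: 0.411
```

Emit:
play_rows --pt "-0.4 4.7 0 0 0 0.052 150" --pt "-1.0 9.5 0 0 0 0.105 150"

```text
clock: 13.0
tcp_pos: [0.6488, -0.191, 0.0487]
tool_rot: [-2.823, 1.377, -0.001]
force: [-0.2, -0.1, 0.8]
grip_width: 0.409
```

Emit:
play_rows --pt "-0.4 4.7 0 0 0 0.052 150" --pt "-1.0 9.5 0 0 0 0.105 150"

```text
clock: 13.25
tcp_pos: [0.6407, -0.1961, 0.0486]
tool_rot: [-2.747, 1.524, -0.001]
force: [-0.0, 0.3, 0.6]
grip_width: 0.412
```

```bash
python3 -c "
from h import *
chk();cv2.imwrite('pics/w6.png',drop())"
```

```text
t 13.25 yaw -58.03 axis in tool [-90.9  -4.7  -1.4] F tool [-0.29 -0.15 -0.57] q6 2.21
ear top z [0.0751, 0.0751, 0.0752]
```

View pics/w6.png

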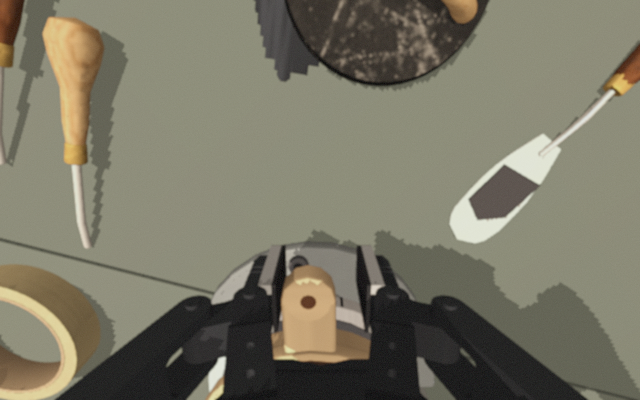

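Emit:
play_rows --pt "0 -4 0 0 0 0 150" --pt "0 -4 -30 0 0 0 150" --pt "0 -4 -58 0 0 0 150" --pt "-10 -4 -62 0 0 -0.18 150" --pt "-30 -4 -62 0 0 -0.36 150" --pt "-50 -4 -62 0 0 -0.54 150" --pt "-70 -4 -62 0 0 -0.72 150" --pt "-91 -5 -62 0 0 -0.9 150"

```text
clock: 14.3
tcp_pos: [0.5967, -0.1156, 0.1104]
tool_rot: [3.137, -0.167, 0.0]
force: [0.5, -0.0, 0.4]
grip_width: 0.412
```

Emit:
play_rows --pt "0 0 0 0 0 -0.18 150" --pt "0 0 0 0 0 -0.36 150" --pt "0 0 0 0 0 -0.54 150" --pt "0 0 0 0 0 -0.72 150" --pt "0 0 0 0 0 -0.9 150" --pt "0 0 0 0 0 -1.08 150" --pt "0 0 0 0 0 -1.26 150" --pt "0 0 0 0 0 -1.44 150"

```text
clock: 15.3
tcp_pos: [0.597, -0.1161, 0.1104]
tool_rot: [2.468, 1.943, 0.0]
force: [0.7, -0.1, 0.4]
grip_width: 0.413
```

```bash
python3 -c "
from h import *
chk();st()"
```

```text
t 15.3 yaw 76.43 axis in tool [-0.5 -0.4 60.4] F tool [ 0.08  0.67 -0.37] q6 -0.04
{'clock': 15.3, 'joint_positions': [-0.276, 0.238, 1.593, -0.0, 1.311, -0.039], 'joint_torque': [-0.001, -59.675, -47.281, -0.001, 0.0, 3.017], 'tcp_pos': [0.597, -0.116, 0.11], 'tool_rot': [2.468, 1.943, 0.0], 'force': [0.671, -0.075, 0.37], 'moment': [-0.001, 0.038, 0.015], 'grip_width': 0.413}
```

Emit:
play_rows --pt "10 -10 0 0 0 -0.16 130" --pt "25 -25 0 0 0 -0.32 130" --pt "40 -40 0 0 0 -0.48 130" --pt "55 -55 0 0 0 -0.64 130" --pt "64.4 -64.2 0 0 0 -0.794 130" --pt "64.4 -64.2 0 0 0 -0.794 130"

```text
clock: 16.05
tcp_pos: [0.5501, -0.0374, 0.1104]
tool_rot: [1.534, 2.742, 0.0]
force: [1.1, 0.4, 0.7]
grip_width: 0.493
```

```bash
python3 -c "
from h import *
chk('w7');st()"
```

```text
t 16.05 yaw 121.55 axis in tool [-91.7  -1.8  60.4] F tool [-0.18  1.13 -0.69] q6 -0.71
{'clock': 16.1, 'joint_positions': [-0.162, 0.091, 1.756, -0.0, 1.294, -0.709], 'joint_torque': [0.648, -51.909, -46.432, 0.101, 0.092, -0.633], 'tcp_pos': [0.55, -0.038, 0.111], 'tool_rot': [1.538, 2.739, -0.0], 'force': [0.401, 0.666, 0.019], 'moment': [0.006, 0.012, 0.007], 'grip_width': 0.493}
```

View pics/w7.png

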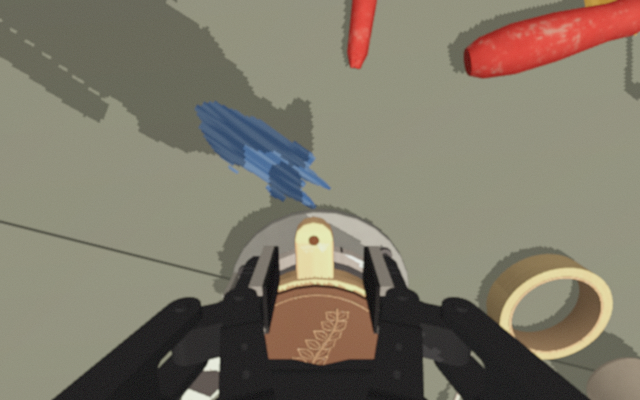

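Ear upright at column 314, between the jaws (272–370). Descend.

Emit:
play_rows --pt "0 -0.5 30 0 0 0 135" --pt "0 -0.5 55 0 0 0 145" --pt "0 -0.5 62 0 0 0 150" --pt "0 -0.5 62 0 0 0 150"

```text
clock: 16.6
tcp_pos: [0.5498, -0.0389, 0.0482]
tool_rot: [-1.539, -2.738, 0.0]
force: [0.7, -0.2, 0.3]
grip_width: 0.411
```

Emit:
play_rows --pt "0 2.5 0 0 0 0 150" --pt "-0.4 7.3 0 0 0 0.052 150"

```text
clock: 16.85
tcp_pos: [0.5571, -0.0353, 0.0496]
tool_rot: [1.609, 2.696, 0.001]
force: [-0.8, -0.3, 0.7]
grip_width: 0.414
```

```bash
python3 -c "
from h import *
chk();cv2.imwrite('pics/w8.png',drop())"
```

```text
t 16.85 yaw 118.34 axis in tool [-90.1  -3.9  -0.3] F tool [ 0.06 -0.85 -0.67] q6 -0.65
ear top z [0.0757, 0.0758, 0.0757]
```

View pics/w8.png

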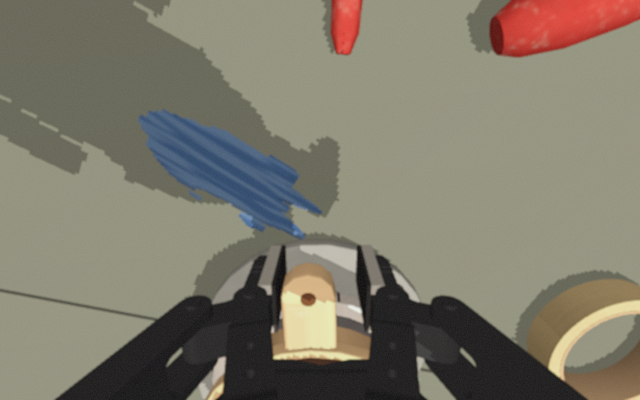

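Contact again, still proud. Continue.

Emit:
play_rows --pt "-0.4 4.7 0 0 0 0.052 150" --pt "-1.0 9.5 0 0 0 0.105 150"

```text
clock: 17.15
tcp_pos: [0.5659, -0.0316, 0.0495]
tool_rot: [1.748, 2.608, 0.001]
force: [-0.8, -0.8, -0.5]
grip_width: 0.413
```

Emit:
play_rows --pt "-0.4 4.7 0 0 0 0.052 150" --pt "-1.0 9.5 0 0 0 0.105 150"

```text
clock: 17.4
tcp_pos: [0.575, -0.0289, 0.0494]
tool_rot: [1.883, 2.513, 0.001]
force: [-0.7, -0.9, -0.0]
grip_width: 0.414
```

```bash
python3 -c "
from h import *
chk();drop()"
```

```text
t 17.4 yaw 106.32 axis in tool [-90.1  -4.   -0.5] F tool [-0.63 -0.93  0.03] q6 -0.42
ear top z [0.0756, 0.0755, 0.0757]
```

Emit:
play_rows --pt "-0.4 4.7 0 0 0 0.052 150" --pt "-1.0 9.5 0 0 0 0.105 150"

```text
clock: 17.7
tcp_pos: [0.5841, -0.0271, 0.0492]
tool_rot: [2.011, 2.412, 0.001]
force: [-0.4, 0.2, 0.8]
grip_width: 0.412
```

```bash
python3 -c "
from h import *
chk();drop()"
```

```text
t 17.7 yaw 100.35 axis in tool [-90.1  -3.9  -0.7] F tool [ 0.28 -0.4  -0.79] q6 -0.31
ear top z [0.0755, 0.0755, 0.0754]
```

Emit:
play_rows --pt "-0.4 4.7 0 0 0 0.052 150" --pt "-1.0 9.5 0 0 0 0.105 150"

```text
clock: 18.0
tcp_pos: [0.5935, -0.0263, 0.049]
tool_rot: [2.134, 2.304, 0.001]
force: [-0.9, 0.3, 1.1]
grip_width: 0.41
```

```bash
python3 -c "
from h import *
chk();drop()"
```

```text
t 18.0 yaw 94.38 axis in tool [-90.1  -3.9  -0.9] F tool [ 0.34 -0.92 -1.08] q6 -0.21
ear top z [0.0755, 0.0755, 0.0753]
```

Emit:
play_rows --pt "-0.4 4.7 0 0 0 0.052 150" --pt "-1.0 9.5 0 0 0 0.105 150"

```text
clock: 18.3
tcp_pos: [0.6028, -0.0266, 0.0488]
tool_rot: [2.252, 2.19, 0.001]
force: [-0.2, 0.4, 0.6]
grip_width: 0.414
```

```bash
python3 -c "
from h import *
chk();drop()"
```

```text
t 18.3 yaw 88.39 axis in tool [-90.1  -3.7  -1.2] F tool [ 0.43 -0.18 -0.55] q6 -0.1
ear top z [0.0755, 0.0753, 0.0754]
```

Emit:
play_rows --pt "-0.4 4.7 0 0 0 0.052 150" --pt "-1.0 9.5 0 0 0 0.105 150"

```text
clock: 18.6
tcp_pos: [0.6121, -0.0278, 0.0487]
tool_rot: [2.364, 2.069, 0.0]
force: [-1.5, 0.3, 0.6]
grip_width: 0.409
```

```bash
python3 -c "
from h import *
chk();drop()"
```

```text
t 18.6 yaw 82.4 axis in tool [-90.   -3.7  -1.3] F tool [ 0.09 -1.48 -0.61] q6 0.0
ear top z [0.0756, 0.0754, 0.0754]
```

Emit:
play_rows --pt "-0.4 4.7 0 0 0 0.052 150" --pt "-1.0 9.5 0 0 0 0.105 150"

```text
clock: 18.9
tcp_pos: [0.6213, -0.0301, 0.0486]
tool_rot: [-2.469, -1.943, -0.0]
force: [-1.6, 1.0, 0.0]
grip_width: 0.41
```

```bash
python3 -c "
from h import *
chk();cv2.imwrite('pics/w9.png',drop())"
```

```text
t 18.9 yaw 76.4 axis in tool [-89.8  -3.7  -1.4] F tool [ 0.62 -1.77 -0.04] q6 0.11
ear top z [0.0752, 0.0753, 0.0753]
```

View pics/w9.png

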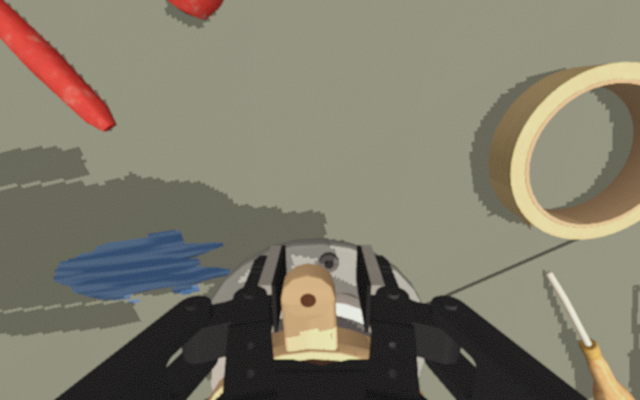

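Emit:
play_rows --pt "-0.2 2.4 0 0 0 0.026 150" --pt "-0.4 4.7 0 0 0 0.052 150"

```text
clock: 19.2
tcp_pos: [0.6257, -0.0316, 0.0484]
tool_rot: [-2.52, -1.876, 0.0]
force: [-0.9, 1.4, -1.1]
grip_width: 0.412
```

```bash
python3 -c "
from h import *
chk();drop()"
```

```text
t 19.2 yaw 73.33 axis in tool [-89.8  -3.6  -1.6] F tool [ 1.05 -1.26  1.07] q6 0.16
ear top z [0.075, 0.075, 0.0752]
```

Emit:
play_rows --pt "-0.2 2.4 0 0 0 0.026 150" --pt "-0.4 4.7 0 0 0 0.052 150"

```text
clock: 19.5
tcp_pos: [0.6303, -0.0334, 0.0482]
tool_rot: [-2.569, -1.808, 0.0]
force: [-1.3, 0.7, 0.1]
grip_width: 0.409
```

```bash
python3 -c "
from h import *
chk();drop()"
```

```text
t 19.5 yaw 70.27 axis in tool [-89.6  -3.7  -1.8] F tool [ 0.24 -1.44 -0.09] q6 0.21
ear top z [0.0707, 0.0708, 0.0712]
```

The ear has dropped by 4–5 mm, so the pins have caught. I'll back the finger off slightly and look.

Emit:
play_rows --pt "0 -2.5 0 0 0 0 150" --pt "0 -4 0 0 0 0 150"

```text
clock: 19.8
tcp_pos: [0.6264, -0.032, 0.0484]
tool_rot: [2.568, 1.81, 0.0]
force: [-0.1, -1.0, -0.1]
grip_width: 0.413
```

```bash
python3 -c "
from h import *
chk();cv2.imwrite('pics/w10.png',drop())
im,d=robot.grab_frame('side'); cv2.imwrite('pics/s10.png',cv2.resize(im[150:260,250:420],None,fx=4,fy=4,interpolation=cv2.INTER_CUBIC))"
```

```text
t 19.8 yaw 70.36 axis in tool [-89.6   0.3  -1.6] F tool [-0.99  0.21  0.08] q6 0.21
ear top z [0.0657, 0.0656, 0.0678]
```

View pics/w10.png

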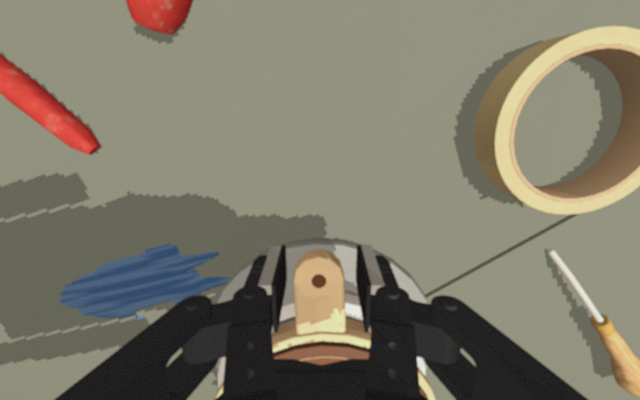

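View pics/s10.png

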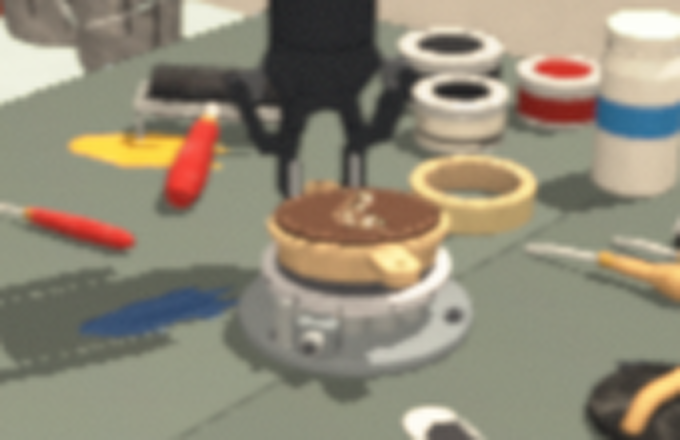

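Emit:
play_rows --pt "0 -4 -30 0 0 0 150" --pt "0 -4 -60 0 0 0 150" --pt "-20 -4 -75 0 0 0 150" --pt "-20 -4 -75 0 0 0 150"

```text
clock: 20.4
tcp_pos: [0.6164, -0.0514, 0.1246]
tool_rot: [2.568, 1.806, 0.002]
force: [0.3, 0.1, -0.6]
grip_width: 0.409
```

```bash
cat >> h.py <<'E'
def cloud(name):
    im,d=robot.grab_frame(name); c=robot.camera_params(name);K=np.array(c["intrinsics"]);Rc=cv2.Rodrigues(np.array(c["rvec"],float))[0];t=np.array(c["tvec"]).ravel()
    v,u=np.nonzero(d>0); z=d[v,u]; P=(np.linalg.inv(K)@np.stack([u*z,v*z,z])).T; W=(P-t)@Rc
    return im,u,v,W
def plane(name):
    im,u,v,W=cloud(name); hsv=cv2.cvtColor(im,cv2.COLOR_BGR2HSV)[v,u]; b=im[v,u].astype(int)
    r=np.hypot(W[:,0]-AX[0],W[:,1]-AX[1])
    brown=(r<.052)&(W[:,2]>.06)&(W[:,2]<.095)&(b[:,2]-b[:,0]>30)
    A=np.c_[W[brown,0]-AX[0],W[brown,1]-AX[1],np.ones(brown.sum())]
    zz=W[brown,2]
    x=np.linalg.lstsq(A,zz,rcond=None)[0]
    for k in range(4):
        m=abs(A@x-zz)<.003; x=np.linalg.lstsq(A[m],zz[m],rcond=None)[0]
    print(name,"face n",m.sum(),"z centre",x[2].round(4),"tilt deg",np.degrees(x[:2]).round(2)); return im
E
python3 -c "
from h import *
chk()
for n in ('wrist','side','scene'): cv2.imwrite(f'pics/{n}11.png',plane(n))"
```

```text
t 20.4 yaw 70.26 axis in tool [-67.9   3.1  74.7] F tool [0.2  0.28 0.56] q6 0.18
wrist face n 8949 z centre 0.0783 tilt deg [-2.71 -5.74]
side face n 390 z centre 0.0799 tilt deg [-2.77 -5.64]
scene face n 904 z centre 0.079 tilt deg [-2.74 -5.7 ]
```

View pics/wrist11.png

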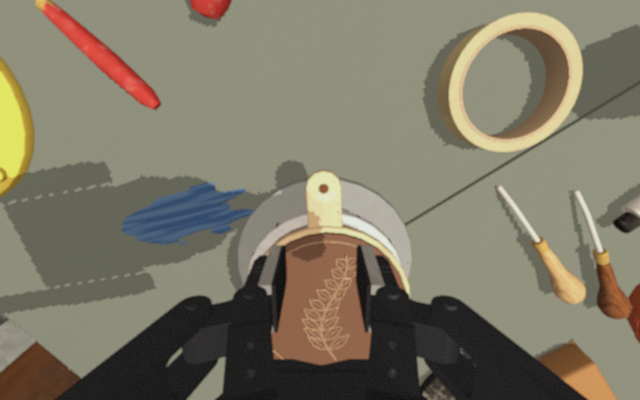

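The block is askew, tilted about 6.3° and low on this side, with its centre at about z 0.079. Press the middle with shut fingers.

Emit:
play_rows --pt "-35 2 0 0 0 0 255" --pt "-68 3 0 0 0 0 255" --pt "-68 3 10 0 0 0 255" --pt "-68 3 25 0 0 0 255" --pt "-68 3 40 0 0 0 255" --pt "-68 3 41 0 0 0 255"

```text
clock: 21.3
tcp_pos: [0.5956, -0.1135, 0.0807]
tool_rot: [-2.566, -1.81, 0.001]
force: [0.4, 0.4, 0.2]
grip_width: 0.001
```

Emit:
play_rows --pt "0 0 1.2 0 0 0 255" --pt "0 0 2.5 0 0 0 255"

```text
clock: 21.55
tcp_pos: [0.5959, -0.1137, 0.0802]
tool_rot: [-2.567, -1.81, 0.0]
force: [-5.8, 3.2, 12.6]
grip_width: -0.001
```

Emit:
play_rows --pt "0 0 -0.7 0 0 0 255" --pt "0 0 -0.7 0 0 0 255"

```text
clock: 21.8
tcp_pos: [0.5959, -0.1139, 0.0805]
tool_rot: [-2.567, -1.81, -0.0]
force: [-1.7, 2.1, 3.6]
grip_width: -0.0
```

```bash
python3 -c "
from h import *
chk()
for n in ('wrist','scene'): cv2.imwrite(f'pics/{n}12.png',plane(n))
chk()"
```

```text
t 21.8 yaw 70.38 axis in tool [-2.3  1.4 30.5] F tool [ 1.42 -2.35 -3.63] q6 0.07
wrist face n 20011 z centre 0.0795 tilt deg [-2.68 -5.59]
scene face n 748 z centre 0.0789 tilt deg [-2.68 -5.6 ]
t 21.9 yaw 70.37 axis in tool [-2.2  1.4 30.5] F tool [ 2.34 -2.55 -3.79] q6 0.07
```

```bash
cat >> h.py <<'E'
def ears(name):
    im,u,v,W=cloud(name); b=im[v,u].astype(int)
    r=np.hypot(W[:,0]-AX[0],W[:,1]-AX[1])
    m=(r>.066)&(r<.100)&(W[:,2]>.050)&(W[:,2]<.092)&(b[:,2]-b[:,0]>35)
    a=np.degrees(np.arctan2(W[m,1]-AX[1],W[m,0]-AX[0])); 
    h,e=np.histogram(a,bins=36,range=(-180,180)); print(name,[(int(e[i]+5),int(h[i])) for i in range(36) if h[i]>8])
    return W[m],u[m],v[m],a
E
python3 - <<'E'
from h import *
for n in ('wrist','scene','side'):
    W,u,v,a=ears(n)
    for c in (70,-110):
        k=abs((a-c+180)%360-180)<25
        if k.sum()>5: print(n,c,k.sum(),"angle",np.median(a[k]).round(2),"z",np.median(W[k,2]).round(4), W[k].mean(0).round(4))
E
```

```text
wrist [(65, 1340), (75, 1765), (85, 11)]
wrist 70 3116 angle 71.0 z 0.0646 [ 0.6234 -0.0395  0.0645]
scene [(-115, 45), (-105, 83), (-95, 14), (75, 13)]
scene 70 14 angle 77.99 z 0.0631 [ 0.6125 -0.0411  0.0621]
scene -110 142 angle -106.84 z 0.0802 [ 0.5723 -0.1964  0.0796]
side [(-115, 31), (-105, 51), (75, 11)]
side 70 14 angle 73.27 z 0.0646 [ 0.6208 -0.0365  0.0646]
side -110 87 angle -108.17 z 0.0812 [ 0.5703 -0.1988  0.0798]
```

View pics/wrist12.png

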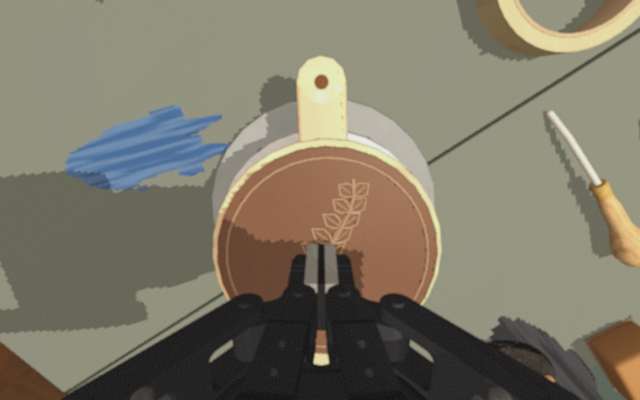

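The press did not seat it: the tilt is still about 6.2°, with the high side at -110°. It may be a few degrees past, or one pin is in a wrong socket. I'll go back to the ear and feel it gently counter-clockwise.

Emit:
play_rows --pt "0 0 -30 0 0 0 150" --pt "30 1 -35 0 0 0 140" --pt "88 1.4 -35 0 0 0 140" --pt "88 1.4 -10 0 0 0 145" --pt "88 1.4 20 0 0 0 150" --pt "88 1.4 35 0 0 0 150" --pt "88 1.4 35 0 0 0 150"

```text
clock: 22.92
tcp_pos: [0.6255, -0.0324, 0.0438]
tool_rot: [-2.567, -1.808, 0.004]
force: [-0.0, -0.2, -0.1]
grip_width: 0.415
```

```bash
python3 -c "
from h import *
chk()
cv2.imwrite('pics/w13.png',drop())"
```

```text
t 22.925 yaw 70.33 axis in tool [-89.    1.   -6.1] F tool [-0.19  0.04  0.06] q6 0.21
ear top z [0.0668, 0.0669, 0.0681]
```

View pics/w13.png

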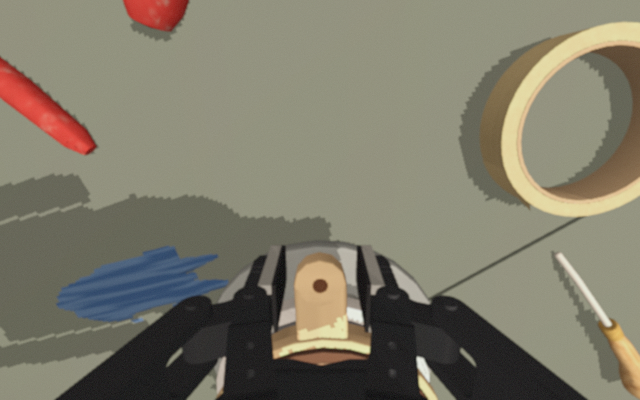

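Emit:
play_rows --pt "0 -4 0 0 0 0 150" --pt "0 -5.5 0 0 0 0 150"

```text
clock: 23.22
tcp_pos: [0.6223, -0.0305, 0.0468]
tool_rot: [2.567, 1.809, 0.002]
force: [-0.6, 1.1, -0.0]
grip_width: 0.414
```

Emit:
play_rows --pt "0 -1 0 0 0 0 150" --pt "0 -1.5 0 0 0 0 150"

```text
clock: 23.48
tcp_pos: [0.6203, -0.0298, 0.0459]
tool_rot: [2.568, 1.81, 0.001]
force: [-0.3, -0.2, -0.4]
grip_width: 0.416
```

```bash
python3 -c "
from h import *
chk()
cv2.imwrite('pics/w14.png',drop());plane('scene')"
```

```text
t 23.475 yaw 70.35 axis in tool [-89.7   6.7  -4.1] F tool [-0.33 -0.23  0.36] q6 0.21
ear top z [0.0456, 0.0655, 0.0646]
scene face n 892 z centre 0.079 tilt deg [-2.72 -5.75]
```

View pics/w14.png

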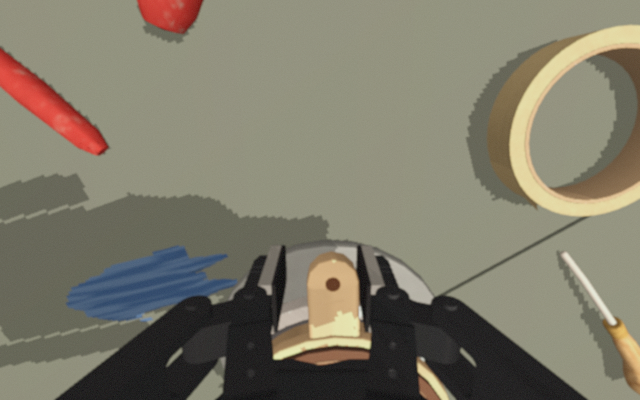

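Barely touching. Nudge further counter-clockwise in small steps.

Emit:
play_rows --pt "0 -1 0 0 0 -0.01 150" --pt "0 -2 0 0 0 -0.02 150"

```text
clock: 23.82
tcp_pos: [0.6187, -0.0292, 0.0457]
tool_rot: [2.548, 1.836, 0.001]
force: [1.3, -0.4, 0.9]
grip_width: 0.414
```

```bash
python3 -c "
from h import *
chk();plane('scene');chk()"
```

```text
t 23.825 yaw 71.54 axis in tool [-89.9   6.6  -4.3] F tool [ 0.01  1.38 -0.87] q6 0.19
scene face n 895 z centre 0.0791 tilt deg [-2.54 -5.79]
t 23.875 yaw 71.56 axis in tool [-89.8   6.7  -4.3] F tool [ 0.49  1.83 -0.19] q6 0.19
```

Emit:
play_rows --pt "0 -1 0 0 0 -0.011 150" --pt "0 -2 0 0 0 -0.022 150"

```text
clock: 24.12
tcp_pos: [0.6167, -0.0287, 0.0457]
tool_rot: [2.528, 1.864, 0.001]
force: [3.4, -1.9, 1.0]
grip_width: 0.416
```

```bash
python3 -c "
from h import *
chk();plane('scene');chk()"
```

```text
t 24.125 yaw 72.8 axis in tool [-89.9   6.7  -4.3] F tool [-0.78  3.76 -1.  ] q6 0.17
scene face n 895 z centre 0.0791 tilt deg [-2.38 -5.89]
t 24.175 yaw 72.82 axis in tool [-89.8   6.7  -4.3] F tool [-0.88  3.7  -0.34] q6 0.17
```

Counter-clockwise it binds at 3.7 N without dropping. So I'll ease off and feel clockwise, since the first pin caught while approaching from that side.

Emit:
play_rows --pt "0 4 0 0 0 0 150" --pt "0 8 0 0 0 0.02 150" --pt "0 9 0 0 0 0.04 150"

```text
clock: 24.55
tcp_pos: [0.625, -0.0311, 0.0452]
tool_rot: [-2.567, -1.81, 0.001]
force: [-0.3, 0.0, -0.1]
grip_width: 0.413
```

```bash
python3 -c "
from h import *
chk();cv2.imwrite('pics/w15.png',plane('wrist'));plane('scene')
W,u,v,a=ears('wrist')"
```

```text
t 24.55 yaw 70.37 axis in tool [-90.    1.8  -4.8] F tool [-0.11 -0.31  0.1 ] q6 0.21
wrist face n 0 z centre 0.0 tilt deg [0. 0.]
scene face n 891 z centre 0.0791 tilt deg [-2.64 -5.96]
wrist [(65, 1211), (75, 2291), (85, 167)]
```

View pics/w15.png

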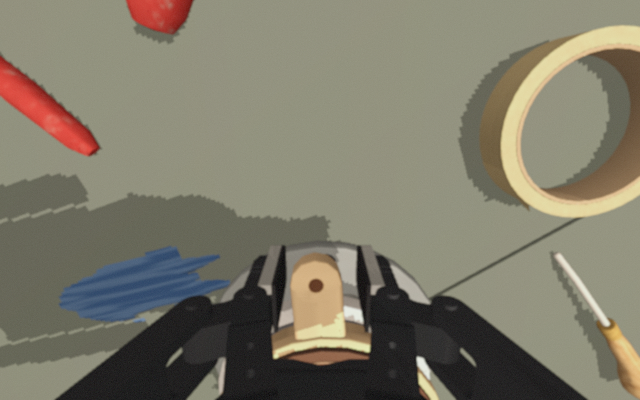

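Emit:
play_rows --pt "0 3 0 0 0 0 150" --pt "0 5.5 0 0 0 0 150"

```text
clock: 24.95
tcp_pos: [0.6301, -0.0328, 0.0454]
tool_rot: [-2.566, -1.812, 0.0]
force: [-1.3, 2.1, 0.7]
grip_width: 0.411
```

```bash
python3 -c "
from h import *
chk();plane('scene');chk()"
```

```text
t 24.95 yaw 70.47 axis in tool [-90.1  -3.7  -4.6] F tool [ 1.56 -1.93 -0.72] q6 0.21
scene face n 891 z centre 0.0791 tilt deg [-2.67 -5.84]
t 25.0 yaw 70.46 axis in tool [-90.   -4.   -4.5] F tool [ 1.59 -1.67  0.82] q6 0.21
```

Emit:
play_rows --pt "0 1 0 0 0 0.011 150" --pt "-0.1 2 0 0 0 0.022 150"

```text
clock: 25.25
tcp_pos: [0.632, -0.0337, 0.0454]
tool_rot: [-2.586, -1.783, 0.0]
force: [-0.3, 0.5, 0.2]
grip_width: 0.408
```

```bash
python3 -c "
from h import *
chk();plane('scene');chk()"
```

```text
t 25.25 yaw 69.16 axis in tool [-90.   -3.7  -4.6] F tool [ 0.34 -0.5  -0.19] q6 0.23
scene face n 898 z centre 0.0791 tilt deg [-2.75 -5.64]
t 25.3 yaw 69.12 axis in tool [-90.   -3.8  -4.5] F tool [ 0.45 -0.35 -0.16] q6 0.23
```

Emit:
play_rows --pt "0 1 0 0 0 0.011 150" --pt "-0.1 2 0 0 0 0.022 150"

```text
clock: 25.55
tcp_pos: [0.6339, -0.0346, 0.0455]
tool_rot: [-2.606, -1.754, 0.0]
force: [-1.1, 0.7, -0.6]
grip_width: 0.413
```

```bash
python3 -c "
from h import *
chk();plane('scene');chk()"
```

```text
t 25.55 yaw 67.9 axis in tool [-90.   -3.8  -4.5] F tool [ 0.2  -1.27  0.62] q6 0.25
scene face n 893 z centre 0.0789 tilt deg [-2.94 -5.69]
t 25.6 yaw 67.87 axis in tool [-90.   -3.9  -4.5] F tool [-0.16 -0.6   0.13] q6 0.25
```

Emit:
play_rows --pt "0 1 0 0 0 0.011 150" --pt "-0.1 2 0 0 0 0.022 150"

```text
clock: 25.85
tcp_pos: [0.6358, -0.0354, 0.0455]
tool_rot: [-2.625, -1.726, -0.0]
force: [-1.1, 0.9, 1.0]
grip_width: 0.416
```

```bash
python3 -c "
from h import *
chk();plane('scene');chk()"
```

```text
t 25.85 yaw 66.64 axis in tool [-90.   -3.9  -4.5] F tool [ 0.42 -1.38 -1.05] q6 0.27
scene face n 886 z centre 0.079 tilt deg [-2.97 -5.63]
t 25.9 yaw 66.61 axis in tool [-90.   -4.   -4.5] F tool [ 0.21 -1.04  0.64] q6 0.27
```

Emit:
play_rows --pt "0 1 0 0 0 0.011 150" --pt "-0.1 2 0 0 0 0.022 150"

```text
clock: 26.15
tcp_pos: [0.6378, -0.0365, 0.0457]
tool_rot: [2.644, 1.696, 0.001]
force: [-0.4, 0.1, -0.0]
grip_width: 0.414
```

```bash
python3 -c "
from h import *
chk();plane('scene');chk()"
```

```text
t 26.15 yaw 65.38 axis in tool [-90.   -4.2  -4.3] F tool [-0.05 -0.45  0.02] q6 0.29
scene face n 1032 z centre 0.073 tilt deg [-0.04 -0.16]
t 26.2 yaw 65.34 axis in tool [-89.9  -4.3  -4.3] F tool [ 0.61 -0.55 -0.2 ] q6 0.29
```

It dropped fully: face at z 0.073, tilt under 0.2°. Back off, lift and confirm it is home and that the platter is on its stop.

Emit:
play_rows --pt "0 -4 0 0 0 0 150" --pt "0 -4.5 0 0 0 0 150" --pt "0 -4.5 -30 0 0 0 150" --pt "0 -4.5 -60 0 0 0 150" --pt "0 -4.5 -75 0 0 0 200" --pt "20 -4.5 -75 0 0 0 255" --pt "20 -4.5 -75 0 0 0 255"

```text
clock: 27.08
tcp_pos: [0.6416, -0.0144, 0.1192]
tool_rot: [-2.641, -1.699, 0.001]
force: [-1.1, -0.2, 0.5]
grip_width: 0.002
```

```bash
python3 - <<'E'
from h import *
chk('w16')
for n in ('wrist','scene','side'): plane(n)
for n in ('wrist','scene','side'):
    W,u,v,a=ears(n)
    for c in (66,-114):
        k=abs((a-c+180)%360-180)<25
        if k.sum()>5: print(n,c,k.sum(),"angle",np.median(a[k]).round(2),"z",np.median(W[k,2]).round(4))
im,_=robot.grab_frame('scene'); cv2.imwrite("pics/scene16z.png",cv2.resize(im[130:290,230:470],None,fx=3.2,fy=3.2,interpolation=cv2.INTER_CUBIC))
E
```

```text
t 27.075 yaw 65.51 axis in tool [-111.6    1.4   69.2] F tool [-0.69 -0.93 -0.51] q6 0.32
wrist face n 363 z centre 0.0737 tilt deg [ 1.81 -0.95]
scene face n 1027 z centre 0.0731 tilt deg [-0.1  -0.01]
side face n 511 z centre 0.074 tilt deg [ 0.03 -0.06]
wrist [(55, 53), (65, 272), (75, 49)]
wrist 66 374 angle 65.29 z 0.0664
scene [(-125, 9), (-115, 97), (-105, 43), (55, 12), (65, 39), (75, 17)]
scene 66 68 angle 65.84 z 0.0666
scene -114 149 angle -112.91 z 0.0663
side [(-115, 58), (-105, 28), (65, 19), (75, 9)]
side 66 33 angle 65.95 z 0.068
side -114 93 angle -113.11 z 0.0671
```

View pics/w16.png

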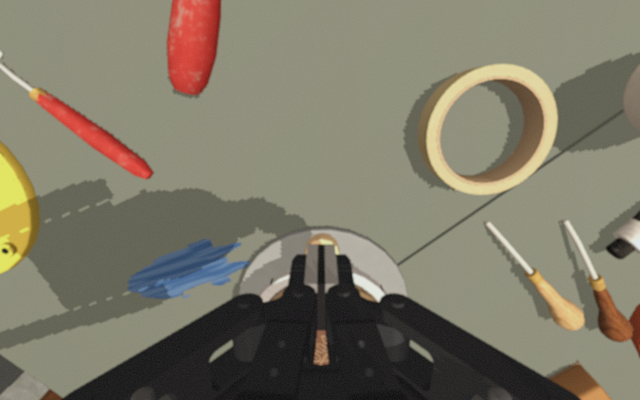

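View pics/scene16z.png

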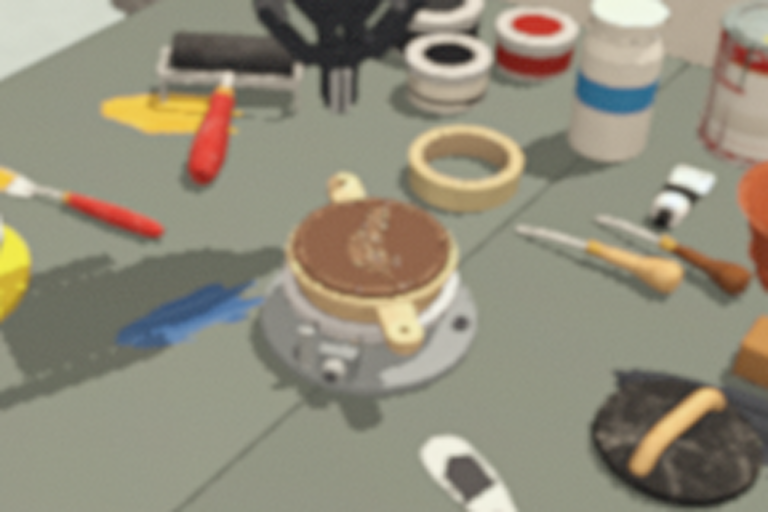

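Home confirmed: the scene and side faces read z 0.073–0.074, level, with both ears at about 0.0665. Now straddle the ear closely for the three clicks.

Emit:
play_rows --pt "-10 0.8 0 0 0 0 150" --pt "-21 0.8 5 0 0 0 145" --pt "-21 0.8 10 0 0 0 145" --pt "-21 0.8 15 0 0 0 145" --pt "-21 0.8 40 0 0 0 145" --pt "-21 0.8 65 0 0 0 145" --pt "-21 0.8 74 0 0 0 150" --pt "-21 0.8 74 0 0 0 160"

```text
clock: 28.48
tcp_pos: [0.6332, -0.0354, 0.0458]
tool_rot: [-2.642, -1.697, 0.002]
force: [0.2, 0.6, 0.1]
grip_width: 0.374
```

```bash
python3 -c "
from h import *
chk('w17')"
```

```text
t 28.475 yaw 65.43 axis in tool [-89.    0.3  -4.2] F tool [ 0.67 -0.07 -0.12] q6 0.29
```

View pics/w17.png

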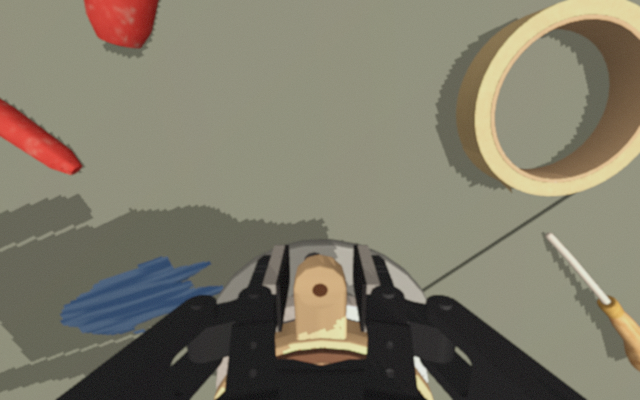

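Emit:
play_rows --pt "-0.2 5.8 0 0 0 0.0654 170" --pt "-0.8 11.7 0 0 0 0.1309 170" --pt "-1.7 17.5 0 0 0 0.1963 170" --pt "-3.1 23.2 0 0 0 0.2618 170" --pt "-4.8 28.8 0 0 0 0.3272 170" --pt "-6.8 34.2 0 0 0 0.3927 170" --pt "-9.2 39.6 0 0 0 0.4581 170" --pt "-12 44.8 0 0 0 0.5236 170"

```text
clock: 29.52
tcp_pos: [0.6708, -0.0654, 0.0484]
tool_rot: [2.993, 0.952, 0.004]
force: [-1.2, 0.5, 1.1]
grip_width: 0.335
```

```bash
python3 -c "
from h import *
chk('w18');plane('scene');W,u,v,a=ears('scene')"
```

```text
t 29.525 yaw 35.3 axis in tool [-90.1  -1.2  -1.8] F tool [-0.66 -1.12 -1.06] q6 0.78
scene face n 1024 z centre 0.0731 tilt deg [-0.12 -0.09]
scene [(-155, 17), (-145, 87), (-135, 45), (15, 10), (25, 22), (35, 44), (45, 19)]
```

View pics/w18.png

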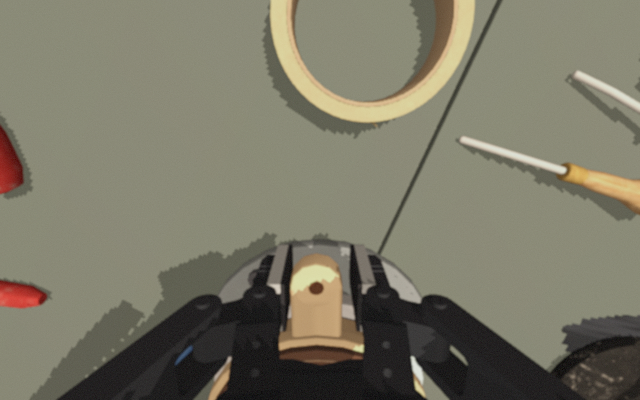

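One click done (ear at about 35°, force near zero, still home). Second:

Emit:
play_rows --pt "-0.2 5.8 1 0 0 0.0654 170" --pt "-0.8 11.7 2 0 0 0.1309 170" --pt "-1.7 17.5 2 0 0 0.1963 170" --pt "-3.1 23.2 2 0 0 0.2618 170" --pt "-4.8 28.8 2 0 0 0.3272 170" --pt "-6.8 34.2 2 0 0 0.3927 170" --pt "-9.2 39.6 2 0 0 0.4581 170" --pt "-12 44.8 2 0 0 0.5236 170"

```text
clock: 30.68
tcp_pos: [0.6861, -0.1087, 0.0453]
tool_rot: [3.138, 0.148, 0.002]
force: [0.1, 0.3, 0.1]
grip_width: 0.337
```

```bash
python3 -c "
from h import *
chk();plane('scene');W,u,v,a=ears('scene')"
```

```text
t 30.675 yaw 5.41 axis in tool [-89.9  -0.6  -4.8] F tool [ 0.14 -0.28 -0.12] q6 1.25
scene face n 1030 z centre 0.073 tilt deg [-0.12 -0.04]
scene [(-175, 70), (-165, 58), (-5, 35), (5, 45), (15, 26), (175, 16)]
```

Emit:
play_rows --pt "-0.2 5.8 0 0 0 0.0654 170" --pt "-0.8 11.7 0 0 0 0.1309 170" --pt "-1.7 17.5 0 0 0 0.1963 170" --pt "-3.1 23.2 0 0 0 0.2618 170" --pt "-4.8 28.8 0 0 0 0.3272 170" --pt "-6.8 34.2 0 0 0 0.3927 170" --pt "-9.2 39.6 0 0 0 0.4581 170" --pt "-12 44.8 0 0 0 0.5236 170"

```text
clock: 31.78
tcp_pos: [0.6781, -0.1542, 0.045]
tool_rot: [-3.07, 0.667, -0.001]
force: [0.5, 1.7, 0.6]
grip_width: 0.331
```

```bash
python3 -c "
from h import *
chk('w19');plane('scene');W,u,v,a=ears('scene')"
```

```text
t 31.775 yaw -24.52 axis in tool [-89.9  -0.4  -5.1] F tool [-0.22 -1.79 -0.56] q6 1.7
scene face n 1029 z centre 0.0731 tilt deg [-0.06 -0.13]
scene [(-35, 35), (-25, 32), (-15, 21), (145, 16), (155, 58), (165, 53)]
```

View pics/w19.png

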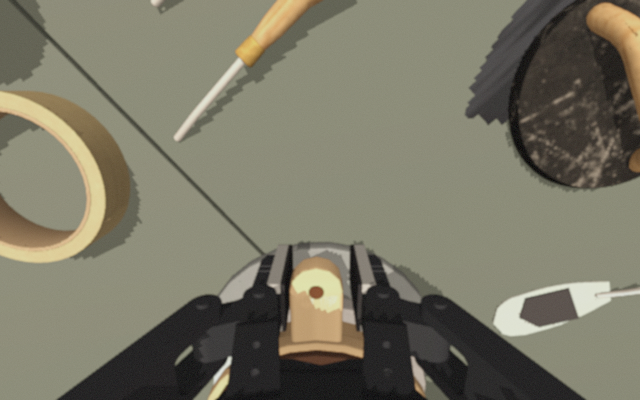

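Third click. Open, lift clear and check.

Emit:
play_rows --pt "0 0 0 0 0 0 140" --pt "0 0 0 0 0 0 135" --pt "0 0 -25 0 0 0 135" --pt "0 0 -60 0 0 0 135" --pt "40 0 -110 0 0 0 135" --pt "80 0 -130 0 0 0 135" --pt "80 0 -130 0 0 0 135" --pt "80 0 -130 0 0 0 135"

```text
clock: 32.92
tcp_pos: [0.7501, -0.1872, 0.1731]
tool_rot: [-3.07, 0.668, 0.003]
force: [-0.5, -0.4, -1.0]
grip_width: 0.47
```

```bash
python3 - <<'E'
from h import *
chk('w20')
for n in ('scene','side','wrist'):
    plane(n); W,u,v,a=ears(n)
    for c in (-24,156):
        k=abs((a-c+180)%360-180)<25
        if k.sum()>5: print(n,c,k.sum(),"angle",np.median(((a[k]-c+180)%360-180)).round(2)+c,"z",np.median(W[k,2]).round(4))
im,_=robot.grab_frame('scene'); cv2.imwrite("pics/scene20z.png",cv2.resize(im[130:290,230:470],None,fx=3.2,fy=3.2,interpolation=cv2.INTER_CUBIC))
for q in ("ear_a","block_centre"):
    for r in robot.landmark_of(q,"scene")[:3]: print(q,round(r["confidence"],2),cam2world("scene",r["location"]).round(4))
E
```

```text
t 32.925 yaw -24.55 axis in tool [-168.8   -0.6  123.4] F tool [-0.27  0.56  0.97] q6 1.69
scene face n 1026 z centre 0.073 tilt deg [-0.   -0.14]
scene [(-35, 52), (-25, 62), (-15, 18), (145, 15), (155, 59), (165, 52)]
scene -24 132 angle -27.97 z 0.0663
scene 156 126 angle 158.35 z 0.0662
side face n 496 z centre 0.074 tilt deg [-0.1   0.07]
side [(-35, 50), (-25, 27), (155, 29), (165, 50)]
side -24 80 angle -31.259999999999998 z 0.0663
side 156 81 angle 161.8 z 0.0662
wrist face n 3444 z centre 0.0734 tilt deg [ 0.07 -0.11]
wrist [(-35, 51), (-25, 579), (-15, 272)]
wrist -24 902 angle -22.88 z 0.0672
ear_a 0.97 [ 0.6774 -0.1537  0.062 ]
ear_a 0.94 [ 0.5227 -0.0799  0.0615]
block_centre 0.92 [ 0.5971 -0.1195  0.0629]
```

View pics/w20.png

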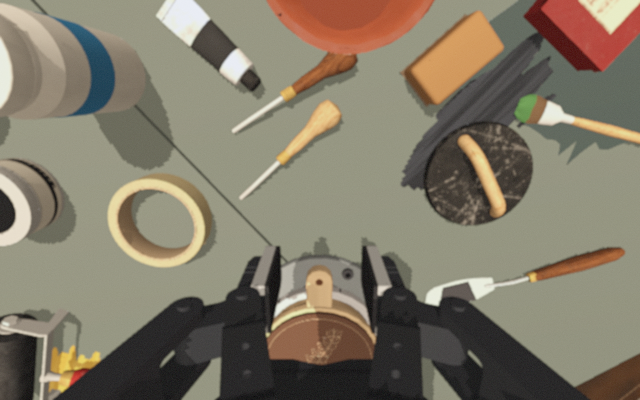

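View pics/scene20z.png

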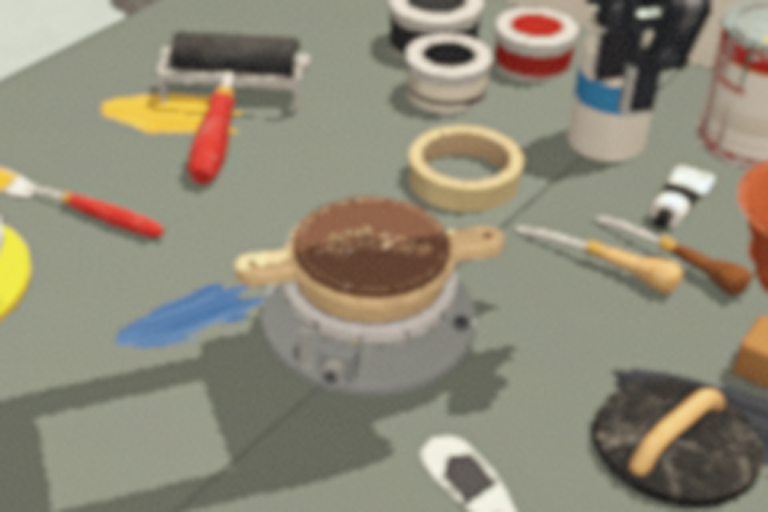

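Ears at about -25° and 155°, block home and level. The total turn came out some 10° over the stated range, so I'll look for platter marks to check the stop count.

```bash
python3 - <<'E'
import cv2, numpy as np
a=cv2.imread("pics/w1.png")[185:290,225:405]; b=cv2.imread("pics/w2.png")[225:330,200:440]
cv2.imwrite("pics/z1.png",cv2.resize(a,None,fx=4.4,fy=4.4,interpolation=cv2.INTER_CUBIC))
s0=cv2.imread("pics/side0.png")[185:255,285:395]; sc=cv2.imread("pics/scene0.png")[180:260,295:395]
cv2.imwrite("pics/z2.png",np.hstack([cv2.resize(s0,(400,300),interpolation=cv2.INTER_CUBIC),cv2.resize(sc,(400,300),interpolation=cv2.INTER_CUBIC)]))
E
```

```text
(no output)
```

View pics/z1.png

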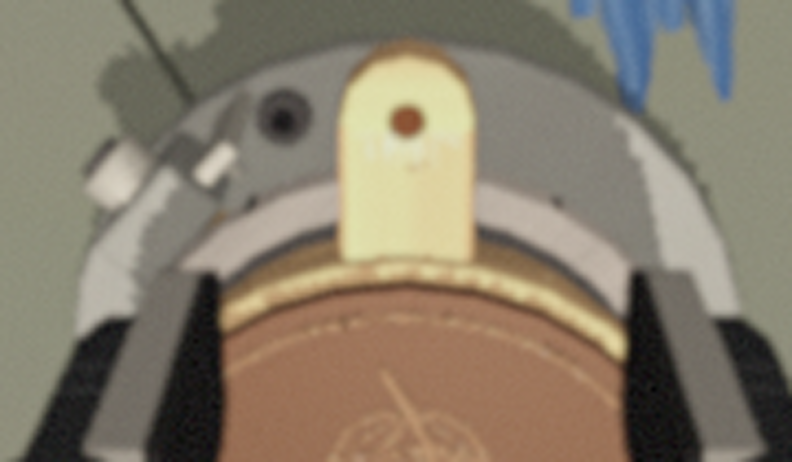

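View pics/z2.png

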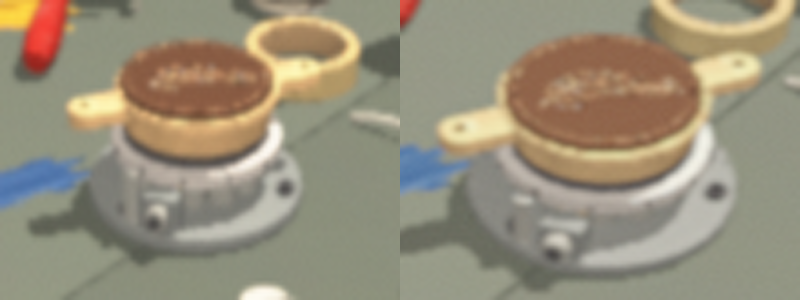

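There seems to be an orange index mark on the platter rim beside the pointer at (218,215). After three clicks it should sit 90° clockwise of the pointer. I'll view the rim from the left side, well above everything.

Emit:
play_rows --pt "-20 0 0 0 0 -0.18 135" --pt "-40 0 0 0 0 -0.36 135" --pt "-60 0 0 0 0 -0.54 135" --pt "-80 0 0 0 0 -0.72 135" --pt "-100 0 0 0 0 -0.9 135" --pt "-125 0 0 0 0 -1.08 135" --pt "-150 0 0 0 0 -1.26 135" --pt "-168 0 0 0 0 -1.44 135"

```text
clock: 34.42
tcp_pos: [0.5971, -0.1174, 0.1747]
tool_rot: [2.744, 1.53, 0.0]
force: [0.7, 0.2, -0.5]
grip_width: 0.472
```

Emit:
play_rows --pt "5 -10 0 0 0 -0.18 135" --pt "10 -20 0 0 0 -0.36 135" --pt "18 -35 0 0 0 -0.54 135" --pt "26 -50 0 0 0 -0.72 135" --pt "34 -64 0 0 0 -0.9 135" --pt "42 -77 0 0 0 -1.07 135" --pt "42 -77 0 0 0 -1.07 135"

```text
clock: 35.3
tcp_pos: [0.5548, -0.0407, 0.1748]
tool_rot: [1.589, 2.71, 0.0]
force: [0.3, -0.3, -0.4]
grip_width: 0.47
```

```bash
python3 - <<'E'
from h import *
chk('w21')
a=cv2.imread("pics/w21.png")
cv2.imwrite("pics/z21.png",cv2.resize(a[170:300,215:415],None,fx=4,fy=4,interpolation=cv2.INTER_CUBIC))
E
```

```text
t 35.3 yaw 119.24 axis in tool [-86.5  -0.7 124.8] F tool [-0.37  0.12  0.42] q6 -0.68
```

View pics/z21.png

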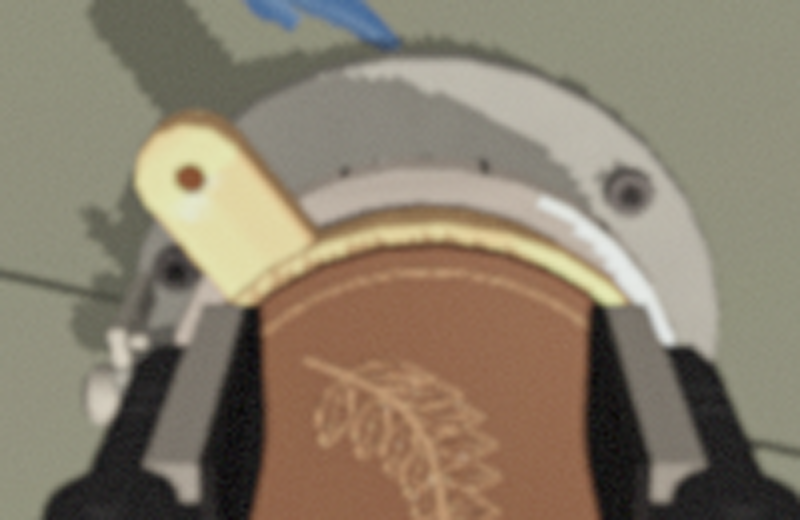

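```bash
python3 - <<'E'
from h import *
# current wrist cam: project rim circle, label every 10deg
a=cv2.imread("pics/w21.png"); a=cv2.resize(a,None,fx=4,fy=4,interpolation=cv2.INTER_CUBIC)
for z,r in ((.040,.064),):
  for ang in range(60,230,10):
    p=proj("wrist",[AX[0]+r*np.cos(np.radians(ang)),AX[1]+r*np.sin(np.radians(ang)),z])*4
    cv2.circle(a,tuple(int(x) for x in p),2,(255,0,255),-1); cv2.putText(a,str(ang),(int(p[0])-8,int(p[1])-10),0,.35,(255,0,255),1)
cv2.imwrite("pics/z22.png",a[680:1200,860:1660])
# same for w1: tool pose then -> rebuild camera from current cam-in-tool
s=robot.get_state(); c=robot.camera_params("wrist"); Rc=cv2.Rodrigues(np.array(c["rvec"],float))[0]; t=np.array(c["tvec"]).ravel()
Rt=R.from_rotvec(s["tool_rot"]).as_matrix(); Rct=Rc@Rt; tct=Rc@np.array(s["tcp_pos"])+t
R1=R.from_rotvec([-0.374,-3.119,-0.001]).as_matrix(); Rc1=Rct@R1.T; t1=tct-Rc1@np.array([0.508,-0.0903,0.161])
K=np.array(c["intrinsics"])
b=cv2.imread("pics/w1.png"); b=cv2.resize(b,None,fx=4,fy=4,interpolation=cv2.INTER_CUBIC)
for ang in range(110,240,10):
    p=K@(Rc1@np.array([AX[0]+.064*np.cos(np.radians(ang)),AX[1]+.064*np.sin(np.radians(ang)),.040])+t1); p=p[:2]/p[2]*4
    cv2.circle(b,tuple(int(x) for x in p),2,(255,0,255),-1); cv2.putText(b,str(ang),(int(p[0])-8,int(p[1])-10),0,.35,(255,0,255),1)
cv2.imwrite("pics/z23.png",b[720:1180,880:1660])
E
```

```text
(no output)
```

View pics/z22.png

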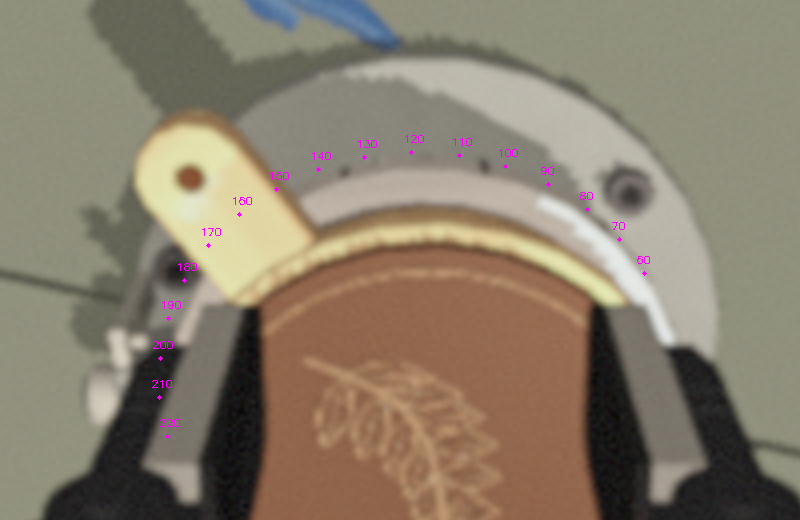

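View pics/z23.png

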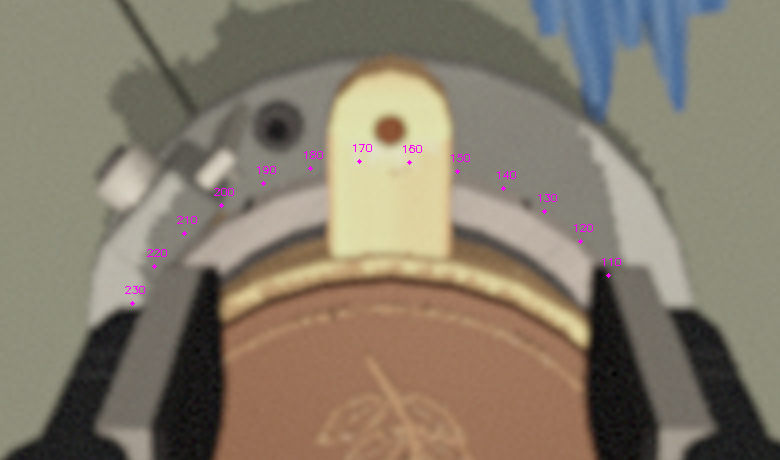

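```bash
python3 - <<'E'
import cv2,numpy as np
def sat(f,x0,x1,y0,y1,k):
    a=cv2.imread(f)[y0:y1,x0:x1]; h=cv2.cvtColor(a,cv2.COLOR_BGR2HSV).astype(int); h[...,1]=np.clip(h[...,1]*2.5,0,255); h[...,2]=np.clip(h[...,2]*1.3,0,255)
    return cv2.resize(cv2.cvtColor(h.astype(np.uint8),cv2.COLOR_HSV2BGR),None,fx=k,fy=k,interpolation=cv2.INTER_NEAREST)
A=sat("pics/w21.png",280,370,195,235,8); B=sat("pics/w1.png",250,340,215,250,8)
w=max(A.shape[1],B.shape[1]); cv2.imwrite("pics/z24.png",np.vstack([A[:, :720],B[:, :720]]))
E
```

```text
(no output)
```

View pics/z24.png

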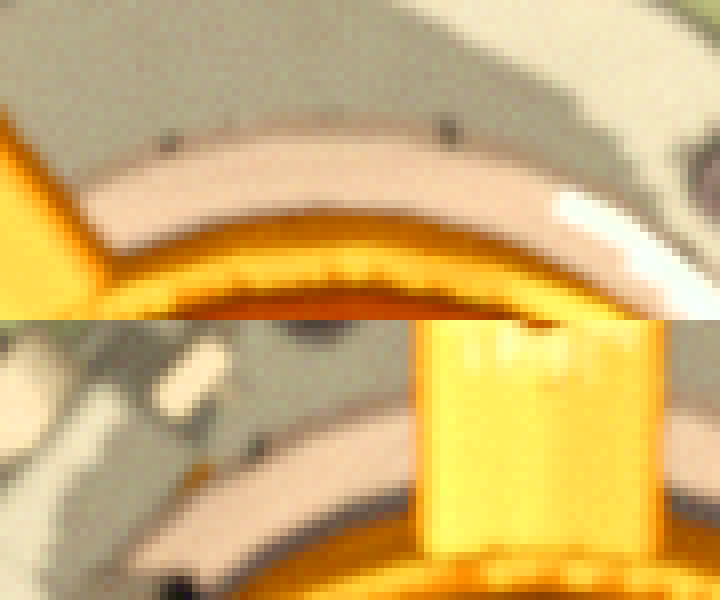

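Emit:
play_rows --pt "-2 -14 0 0 0 -0.16 135" --pt "-6 -28 0 0 0 -0.33 135" --pt "-12 -41 0 0 0 -0.49 135" --pt "-19 -53 0 0 0 -0.66 135" --pt "-27 -63.5 5 0 0 -0.82 120" --pt "-27 -63.5 10 0 0 -0.82 120" --pt "-27 -63.5 10 0 0 -0.82 120"

```text
clock: 36.22
tcp_pos: [0.5126, -0.0959, 0.1639]
tool_rot: [-0.386, -3.117, -0.0]
force: [0.3, 0.1, 0.4]
grip_width: 0.53
```

```bash
cat > ov.py <<'E'
from h import *
import sys
n=sys.argv[1]; lo,hi=int(sys.argv[2]),int(sys.argv[3])
chk(n); a=cv2.imread(f"pics/{n}.png"); a=cv2.resize(a,None,fx=4,fy=4,interpolation=cv2.INTER_CUBIC)
h=cv2.cvtColor(a,cv2.COLOR_BGR2HSV).astype(int); h[...,1]=np.clip(h[...,1]*1.8,0,255); a=cv2.cvtColor(h.astype(np.uint8),cv2.COLOR_HSV2BGR)
P=[]
for ang in range(lo,hi,10):
    p=proj("wrist",[AX[0]+.072*np.cos(np.radians(ang)),AX[1]+.072*np.sin(np.radians(ang)),.040])*4; P.append(p)
    cv2.putText(a,str(ang),(int(p[0])-8,int(p[1])),0,.4,(255,0,255),1)
P=np.array(P); x0=int(max(0,P[:,0].min()-60)); y0=int(max(0,P[:,1].min()-40))
cv2.imwrite(f"pics/{n}z.png",a[y0:y0+480,x0:x0+790])
E
python3 ov.py w23 110 240
```

```text
t 36.225 yaw 165.88 axis in tool [-86.5   0.5 113.9] F tool [-0.27  0.12 -0.39] q6 -1.61
```

View pics/w23z.png

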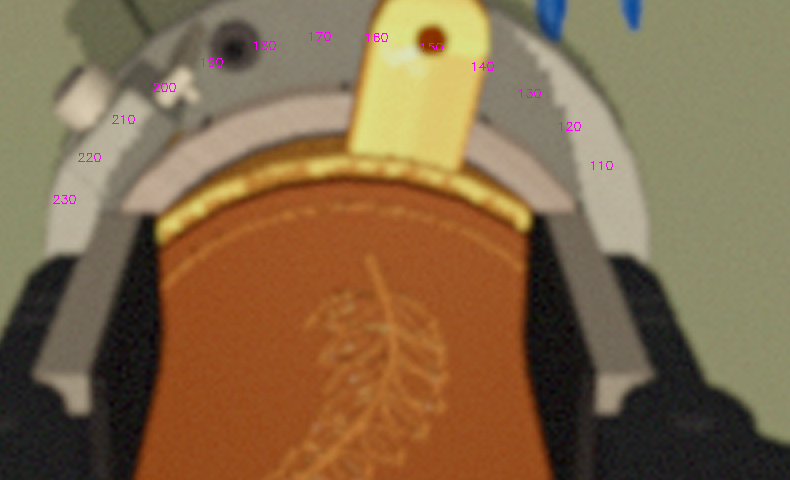

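The orange spot is still by the pointer, so it belongs to the base and not the platter. The rim dots, 30° apart, are back at the same angles as at the start, so the platter is on a stop. The gripper is clear, so I'll hand in.

```bash
python3 - <<'E'
from h import *
plane('scene')
for q in ("brayer","tape"):
    for r in robot.landmark_of(q,"scene")[:1]: print(q,cam2world("scene",r["location"]).round(4))
chk(); print(robot.finish_job())
E
```

```text
scene face n 1024 z centre 0.073 tilt deg [-0.1  -0.03]
tape [ 7.728e-01 -2.350e-02  2.000e-04]
t 36.425 yaw 166.14 axis in tool [-86.   -0.3 114.7] F tool [-0.38 -0.56  0.02] q6 -1.61
the job is handed in; nothing more can be done
None
```

The block is on its pins and turned three clicks clockwise with the platter. I let go, lifted clear and handed in at about 36 s. One angle disagrees with the brief and I couldn't settle it (below).

**What I did**
- I turned the proud block clockwise by an ear in small steps, changing to the other ear once. The force on the ear stayed under about 2.5 N.
- It first caught askew, tilted about 6°. Pressing the middle did not free it; that press briefly reached 12.6 N, over the advised 5–10 N. Easing off and turning about 5° further clockwise dropped it home.
- I then turned block and platter 3 × 30°, with the jaws loosely round the ear so it could not run past.

**Last checks**
- **Fully home:** the face was level (within 0.2°) at z 0.073–0.074 m, against 0.074 m expected.
- **Three clicks:** the ear moved from about 65.5° to −24.5°. The last reading was about −25°.
- **On a stop:** the platter rim dots line up with their starting angles to about 1°. They repeat every 30°, so they show it is on a stop but not which one.
- **Bystanders:** the tape reads where it was to within about 7 mm, roughly the detector's error. The brayer was not detected in the last look, and the baren was never located; both looked undisturbed in the pictures, and the gripper did not go near either.

**What disagreed**
- The block dropped home about 280° clockwise of the start by my measurement, but the brief says at most 270°. Socket play and measuring error explain only part of that.
- An unnoticed 30° platter slip before the drop would also explain it. I saw no sign of one: no force above 4 N on the ear, and the block stayed 8 mm proud until it caught. No platter mark was visible that could confirm the absolute stop.

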